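# Pack the die and bolt it in with the hook

## Robot

A 7-joint arm with a two-finger parallel gripper is mounted at the origin on the work surface. World frame = base frame: x ahead of the robot, y to its left, z up, the work surface at z = 0. Lengths are in m, angles in rad, forces in N, time in s.
With the tool pointing down it reaches from about 0.425 to 0.825 m from the base axis. Payload 3.6 kg.
Tool frame: the origin (TCP) lies at the very end of the fingers, on their centre line; the grasp point (between the pads) lies 19 mm behind it; z points along the fingers, y is the direction in which the jaws open and shut (so a half turn about z gives the same grasp; the last joint's range is limited). The gripper opens to 85 mm and grips with 20 to 120 N. Pads are 22 mm wide; open, the fingers measure 114 mm over their backs; the gripper's body (76 mm by 85 mm) begins 54 mm behind the grasp point. The pads swing forward as they close: fully open they stand 13 mm farther back than shut.
Start: joints at [1.214, 0.615, -0.013, 1.423, 0.008, 1.103, -0.04], TCP at [0.211, -0.615, 0.231] pointing down, gripper open.
Joint ranges: [-3.12, 3.12], [-0.3, 2.06], [-1.34, 1.32], [0.26, 2.42], [-1.36, 4.5], [0.01, 1.98], [-2.84, 2.84]. Speed limits (rad/s): [2.79, 2.79, 3.14, 3.14, 3.14, 3.14, 3.14].

## Interface

Orientations are given as a rotation vector (axis times angle).
In Python, from plant import robot, cams gives the robot as it stands.
- The arm moves only by the tool apply_moves, never from a script. Its argument "deltas" is a list of rows, each an object with "linear": the shift along the tool's x, y, z in m, a list of three; "delta_rot": the turn, a rotation vector about the tool's x, y, z in rad, a list of three; "claw": the finger opening in m, from 0 to 0.0854. A call has 1 to 12 rows; each row shifts and turns the commanded pose from where the row before left it, along the tool's axes as they then stand; what a row does not reach is not made up. A row lasts 1/12 s, in which the tool goes at most 41.7 mm and 7.16 degrees, less where a joint would pass 70% of its speed; a pose out of reach is approached as far as the arm can. A call with a gripper value outside its range is refused whole. The fingers move at their own pace and stop on an object; the grip force is fixed at half the most. Time passes only in rows, so rows that do not move let the fingers close. It gives the time, the measured TCP pose, the force and the opening at its end, in the units of the state.
- robot.sense(): the state, without advancing time (a new reading comes with each control period).
- cams.snapshot(name): name is "scene" or "top"; returns (picture, depth): 384x512x3 uint8, red, green, blue; 384x512 float32, m along the optical axis (not along the pixel's ray), 0 where there is no reading.
- cams.camera_info(name): a dict with "vfov" (degrees; the focal length in pixels is half the picture's height over the tangent of half this angle, whatever the lens; pixels are square), "cx", "cy" (the principal point, pixels), "k1" (the pictures are not rectified: a ray, as slopes to the right and down, at radius r is drawn at 1 + k1 r^2 times it, then the intrinsics apply), "pose" (4x4, takes a point from camera to world coordinates). Camera axes: x right, y up, looking along -z (the intrinsics and any distortion apply to the point x, -y, -z); pixel columns grow to the right and rows downward; lengths in m; the calibration is good to about 2 mm. A picture is of the moment at which its call begins. camera_info takes no time and is no camera call.
- robot.job_done(): hands the job in, once; it reports no verdict.
The state is a dict: "time": time; "joint_pos": joint angles; "joint_velocities": joint speeds; "tau": joint torques, N m; "tcp_pos": TCP position; "ee_rot": TCP orientation; "force": force on the tool from outside, world axes, zero at the start; "moment": the same for the moment, N m; "width": finger opening in m.
Only numpy, scipy, OpenCV 4.12 (cv2) and the standard library are available. Lean on these libraries where they do the work, as an engineer would, in place of code of your own. Each camera call takes 0.05 s, during which the arm holds its last target.

## Task

In the forge's die holder, fill the gap beside the die snugly: choose the two packers from the tray whose thicknesses together just fit it, and stand them side by side in the gap, fully down on the bench, midway along the die, without forcing, leaving the other two standing in the tray. Then take the hooked rod, hook it behind the pin of the keeper bolt and draw the bolt fully home over the packers, never touching the bolt with the hand or arm. Finally lay the rod back in its rest as it was, and leave the hammer and the tin alone.

Things in the scene. Friction and masses are not known exactly. Their poses are not given: they have to be found in the camera images.
- yoke: dark steel die holder fixed on the bench, axes as the world's: two upright cheeks 104 mm long (x) face each other 130 mm apart in y, open to the robot, back wall from x = +58 mm; its floor is the bench (z = 0). Origin: on the bench, on the inner face of the right (-y) cheek (28 mm high), mid-length. The open gap runs from here to the face of the die; both its top edges are bevelled, 4 mm wide
- die_seat (a point): point at bench level on the inner face of the holder's left cheek, 130 mm (y) from the holder's origin: the origin of the die that stands in the holder coincides with it
- keeper (a joint): steel keeper bolt behind the holder, 46 mm wide, lying 30 to 36 mm above the bench, so 2 mm above the feet of packers that are fully down. 0 = drawn back (away from the robot), 0.032 m = fully home, slid towards the robot (-x), its nose over the packers' far shoulders: nose at holder x = +61 mm at 0, +29 mm at home. Takes about 2.5 N, stays where left
- keeper_pin (a point): top centre of the keeper's upright round pin, 14 mm diameter, 36 to 82 mm above the bench, moving with the keeper: at holder x = +220 mm, y = +25 mm when the keeper is at 0. It stands between two fixed guard plates 57 mm apart in y, centred on it, 110 mm high, from holder x = +134 to +274 mm
- tray: shallow plywood tray fixed on the bench, 150 x 242 mm inside, floor 6 mm above the bench, rim 16 mm; origin under its centre; the four packers stand in it in a row along its y, in any order
- die100: dark steel die with two ridges on top, fixed, 104 mm long (x), 100 mm wide (y), 28 mm high (ridges 45 mm). Origin: bottom of its +y face, mid-length; it extends 100 mm to -y. One of the three dies stands in the holder (this one would leave a gap 30 mm wide), the other two are spares on the bench
- die92: dark steel die with two ridges on top, fixed, 104 mm long (x), 92 mm wide (y), 28 mm high (ridges 45 mm). Origin: bottom of its +y face, mid-length; it extends 92 mm to -y. One of the three dies stands in the holder (this one would leave a gap 38 mm wide), the other two are spares on the bench
- die80: dark steel die with two ridges on top, fixed, 104 mm long (x), 80 mm wide (y), 28 mm high (ridges 45 mm). Origin: bottom of its +y face, mid-length; it extends 80 mm to -y. One of the three dies stands in the holder (this one would leave a gap 50 mm wide), the other two are spares on the bench
- packer12_mid (a point): loose aluminium packer plate 12 mm thick (its y), standing: foot 100 mm long (x), 28 mm high, bevelled 1.5 mm at foot and top; on it, mid-length, a grip lug 28 mm long (x), up to 68 mm height. Point: its centre, 34 mm above its underside. Grip the lug by its ends (along x), 52 mm above the underside, clear of the foot; thicker ones have longer lugs: thinner in first leaves fingers room
- packer16_mid (a point): loose aluminium packer plate 16 mm thick (its y), standing: foot 100 mm long (x), 28 mm high, bevelled 1.5 mm at foot and top; on it, mid-length, a grip lug 34 mm long (x), up to 68 mm height. Point: its centre, 34 mm above its underside. Grip the lug by its ends (along x), 52 mm above the underside, clear of the foot; thicker ones have longer lugs: thinner in first leaves fingers room
- packer24_mid (a point): loose aluminium packer plate 24 mm thick (its y), standing: foot 100 mm long (x), 28 mm high, bevelled 1.5 mm at foot and top; on it, mid-length, a grip lug 40 mm long (x), up to 68 mm height. Point: its centre, 34 mm above its underside. Grip the lug by its ends (along x), 52 mm above the underside, clear of the foot; thicker ones have longer lugs: thinner in first leaves fingers room
- packer32_mid (a point): loose aluminium packer plate 32 mm thick (its y), standing: foot 100 mm long (x), 28 mm high, bevelled 1.5 mm at foot and top; on it, mid-length, a grip lug 46 mm long (x), up to 68 mm height. Point: its centre, 34 mm above its underside. Grip the lug by its ends (along x), 52 mm above the underside, clear of the foot; thicker ones have longer lugs: thinner in first leaves fingers room
- rod_grip (a point): loose hooked rod, 0.35 kg: wooden handle 100 mm long (x), 18 mm wide (y), 24 mm high; the point is the handle's centre, on the rod's axis, near its balance point. Steel rod 10 mm diameter, along its x from -110 to +245 mm; at x = +240 mm the hook leg (10 mm diameter) goes straight down to 50 mm below the axis
- hook_tip (a point): lower end of the rod's hook leg, 240 mm ahead (x) of and 50 mm below rod_grip
- rest_grip (a point): where rod_grip is when the rod lies in its rest: 80 mm above the bench. The rest is fixed, with two V-shaped forks (mouth 35 mm wide, arms up to 92 mm above the bench) that hold the rod at x = -75 and +100 mm of this point, hook hanging down on the +x side; its x axis is the rod's direction
- hammer: bystander: loose hand hammer lying on the bench, origin at its underside, not to be disturbed
- tin: bystander: loose open steel tin, 72 mm diameter, 90 mm high, origin under its centre, not to be disturbed

How it is judged:
By the outcome, as a careful person would: the job done as asked, in the order asked, and still so for the second after the job is handed in, with the robot touching nothing.
It also fails if it takes over 72 s, if anything falls off the work surface, if the arm or the gripper's body presses on something with over 40 N, if the wrist force passes 120 N, or if a joint passes its speed limit or range.

## Working session

There is one attempt and no reset: what is moved stays moved. The work goes in short steps, Python scripts to look and compute and a tool call to move; the robot and the scene stay as the last step left them, time stands still between calls to the robot, and variables do not carry over. Pictures are saved under pics/ and viewed, and the job is handed in when it is done.

Besides the shell and the picture viewer there is one more tool, called after "Request:" as name([rows], argument=value, ...), one row to a line, values as JSON. apply_moves: Moves the arm, as the interface text tells. Its arguments: {"type":"object","properties":{"deltas":{"type":"array","items":{"type":"object","properties":{"linear":{"type":"array","items":{"type":"number"}},"delta_rot":{"type":"array","items":{"type":"number"}},"claw":{"type":"number"}}}}},"required":["deltas"]}

```bash
ls; mkdir -p pics; python3 - <<'E'
from plant import robot,cams
import cv2,numpy as np
s=robot.sense()
for k,v in s.items(): print(k,np.round(v,4))
for n in ["scene","top"]:
    i=cams.camera_info(n); print(n,i)
    p,d=cams.snapshot(n)
    np.savez(f"pics/{n}0.npz",p=p,d=d)
    cv2.imwrite(f"pics/{n}0.png",cv2.resize(p[:,:,::-1],(800,600),interpolation=cv2.INTER_CUBIC))
E
```

```text
pics
time 0.0
joint_pos [ 1.2135  0.6159 -0.0126  1.4249  0.0081  1.1034 -0.0404]
joint_velocities [-0.0009 -0.0013  0.0014  0.0004 -0.001   0.0008  0.0003]
tau [-4.00000e-04 -4.69218e+01  2.59000e-01 -1.71034e+01  9.90000e-03
  9.80000e-03  0.00000e+00]
tcp_pos [ 0.2109 -0.614   0.2301]
ee_rot [-3.0961e+00 -5.1700e-01  7.0000e-04]
force [ 0.6882  0.0056 -0.581 ]
moment [ 0.0335 -0.0018  0.0088]
width 0.0853
scene {'vfov': 49.99714309437172, 'cx': 255.86192566971985, 'cy': 196.13245734330727, 'k1': -0.13705664878459237, 'pose': array([[ 0.71091169, -0.50650223,  0.48791398,  1.26012721],
       [ 0.70319188,  0.50087054, -0.50462846, -0.60071358],
       [ 0.0112137 ,  0.70184342,  0.71224298,  1.0023069 ],
       [ 0.        ,  0.        ,  0.        ,  1.        ]])}
top {'vfov': 52.08878851860378, 'cx': 255.14958978219286, 'cy': 191.58179788428856, 'k1': -0.1254933660362241, 'pose': array([[ 0.02394926,  0.98043613, -0.19537511,  0.40979215],
       [-0.99963504,  0.02592895,  0.00758111,  0.05085603],
       [ 0.01249866,  0.19512224,  0.98069929,  1.07144236],
       [ 0.        ,  0.        ,  0.        ,  1.        ]])}
```

View pics/scene0.png

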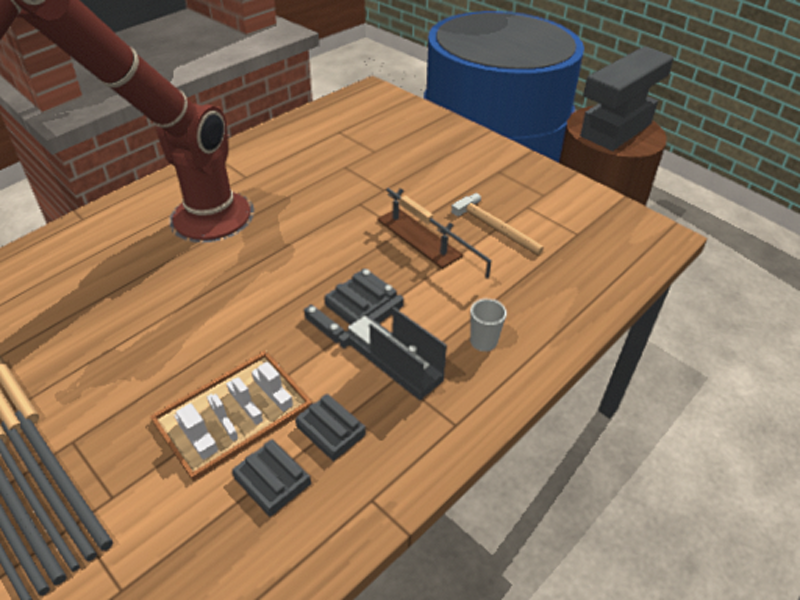

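View pics/top0.png

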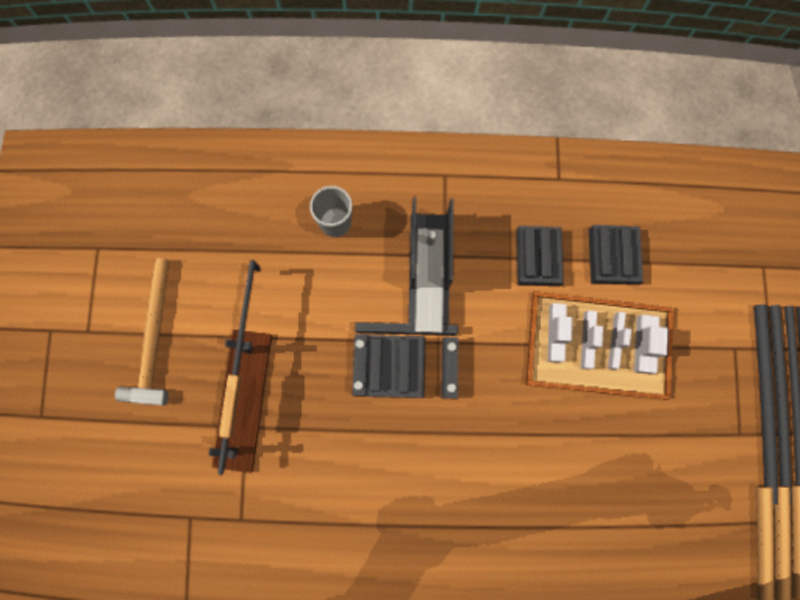

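The top view (800x600 display) shows the holder at about (405,365), the keeper and guards at (432,250), the tray with four packers at (600,345), the rod in its rest at (240,370), the hammer on the left and the tin at (332,210). Next I'll measure from depth.

```bash
cat > h.py <<'E'
import numpy as np,cv2
def K(i):
    f=192/np.tan(np.radians(i['vfov'])/2); return f,i['cx'],i['cy'],i['k1']
def cloud(i,d):
    f,cx,cy,k1=K(i)
    v,u=np.mgrid[0:d.shape[0],0:d.shape[1]].astype(float)
    a=(u-cx)/f;b=(v-cy)/f   # pixel index = center? 
    x,y=a.copy(),b.copy()
    for _ in range(20):
        r2=x*x+y*y; x=a/(1+k1*r2); y=b/(1+k1*r2)
    P=np.stack([x*d,-y*d,-d],-1)
    T=i['pose']; W=P@T[:3,:3].T+T[:3,3]
    W[d==0]=np.nan
    return W
def proj(i,X):
    f,cx,cy,k1=K(i); T=i['pose']
    p=(np.atleast_2d(X)-T[:3,3])@T[:3,:3]
    x=p[:,0]/-p[:,2]; y=-p[:,1]/-p[:,2]; s=1+k1*(x*x+y*y)
    return np.stack([cx+f*x*s,cy+f*y*s],-1)
E
python3 - <<'E'
from h import *
from plant import cams
for n in ["scene","top"]:
    z=np.load(f"pics/{n}0.npz"); i=cams.camera_info(n); W=cloud(i,z['d']); np.save(f"pics/{n}W.npy",W)
    m=(np.abs(W[...,2])<.02)&(W[...,0]>.3)&(W[...,0]<.9)&(abs(W[...,1])<.6)
    print(n,np.nanmedian(W[m][:,2]),np.nanstd(W[m][:,2]))
    # height-map orthographic
    res=0.0015
    x0,x1,y0,y1=0.25,1.0,-.55,.55
    P=W.reshape(-1,3);C=z['p'].reshape(-1,3)
    ok=np.isfinite(P[:,0])&(P[:,0]>x0)&(P[:,0]<x1)&(P[:,1]>y0)&(P[:,1]<y1)&(P[:,2]<.2)
    P=P[ok]
    H=np.zeros((int((x1-x0)/res),int((y1-y0)/res)))
    r=((x1-P[:,0])/res).astype(int).clip(0,H.shape[0]-1);c=((y1-P[:,1])/res).astype(int).clip(0,H.shape[1]-1)
    np.maximum.at(H,(r,c),P[:,2]+.01)
    im=cv2.applyColorMap((H/.12*255).clip(0,255).astype(np.uint8),cv2.COLORMAP_JET)
    cv2.imwrite(f"pics/h_{n}.png",im)
E
```

```text
scene 0.0012869996758813063 0.0038408505911071756
top -0.0018067910479129257 0.003666156530828682
```

View pics/h_top.png

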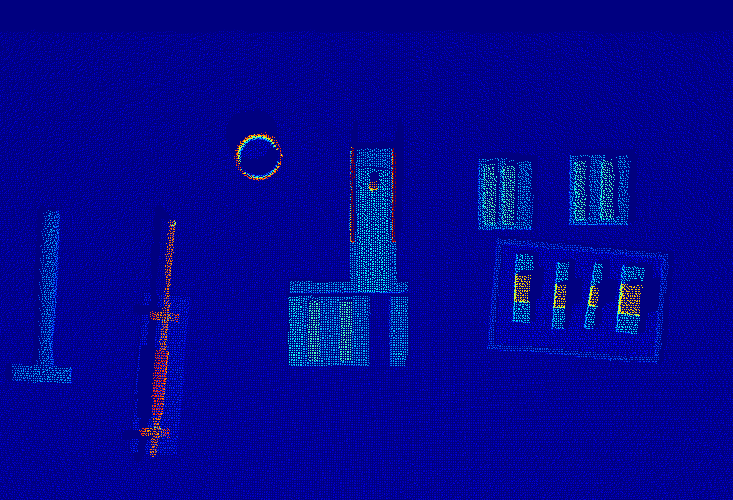

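```bash
python3 - <<'E'
import cv2,numpy as np
p=np.load('pics/top0.npz')['p'][:,:,::-1]
def crop(r0,r1,c0,c1,n,s):
    cv2.imwrite(f'pics/{n}.png',cv2.resize(p[r0:r1,c0:c1],None,fx=s,fy=s,interpolation=cv2.INTER_CUBIC))
crop(120,265,215,305,'c_yoke',4)
crop(180,265,330,440,'c_tray',7)
crop(160,310,130,180,'c_rod',4)
E
```

```text
(no output)
```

View pics/c_yoke.png

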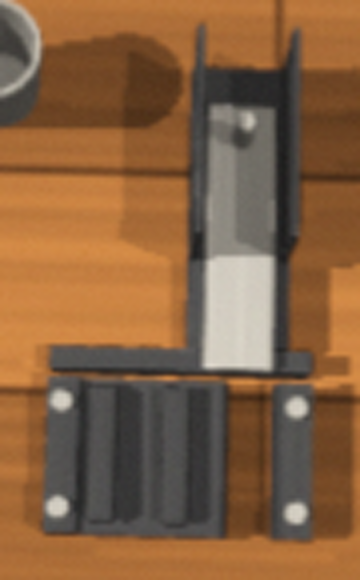

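View pics/c_tray.png

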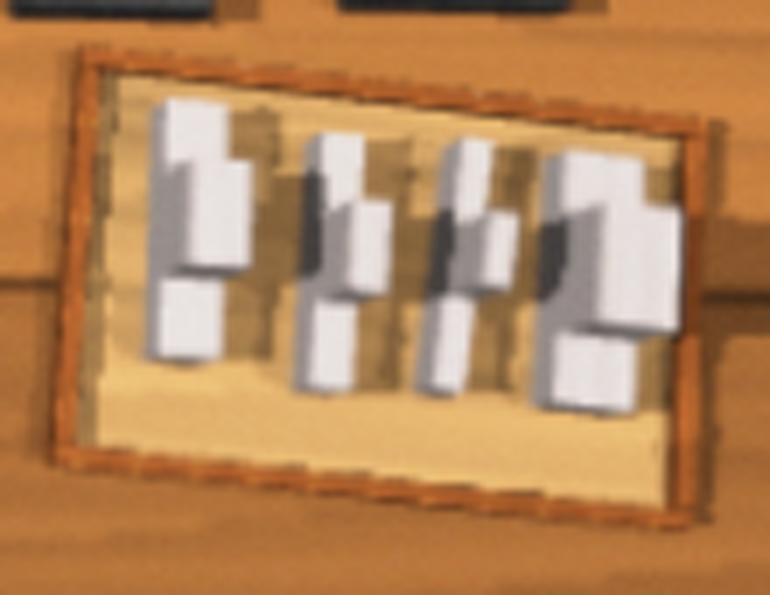

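View pics/c_rod.png

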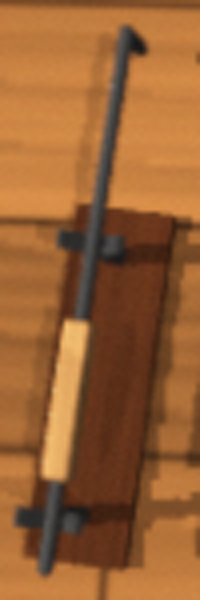

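The tray holds, from +y to -y, packers 24, 16, 12 and 32. The spare dies look about 80 and 92 mm wide, so die100 would be in the holder with a 30 mm gap. I'll measure precisely to check this.

```bash
cat > m.py <<'E'
from h import *
from plant import cams
W={n:np.load(f"pics/{n}W.npy") for n in ["scene","top"]}
def sel(P,x0,x1,y0,y1,z0,z1):
    P=P.reshape(-1,3); P=P[np.isfinite(P[:,0])]
    m=(P[:,0]>x0)&(P[:,0]<x1)&(P[:,1]>y0)&(P[:,1]<y1)&(P[:,2]>z0)&(P[:,2]<z1); return P[m]
E
python3 - <<'E'
from m import *
for n in W:
    P=W[n]; print("==",n)
    # local bench level
    for nm,b in dict(holder=(.4,.45,-.15,.15),tray=(.38,.44,-.4,-.2),rod=(.4,.55,.2,.25)).items():
        q=sel(P,*b,-.02,.02); print('bench',nm,np.median(q[:,2]).round(4),q[:,2].std().round(4))
    # lugs
    q=sel(P,.45,.66,-.47,-.17,.06,.09)
    lab=cv2.partition if 0 else None
    from scipy.cluster.hierarchy import fcluster,linkage
    c=fcluster(linkage(q[:,:2],'single'),.012,'distance')
    for k in np.unique(c):
        s=q[c==k]
        if len(s)<8: continue
        zt=np.median(s[:,2]); t=s
        r=cv2.minAreaRect((t[:,:2]*1000).astype(np.float32))
        print('lug',len(s),s[:,:2].mean(0).round(4),'z',zt.round(4),s[:,2].std().round(4),'rect',np.round(r[0],1),np.round(r[1],1),round(r[2],1))
    # spares
    for nm,b in dict(A=(.64,.78,-.26,-.155),B=(.64,.78,-.41,-.29)).items():
        q=sel(P,*b,.018,.06); r=cv2.minAreaRect((q[:,:2]*1000).astype(np.float32)); print('spare',nm,np.round(r[0],1),np.round(r[1],1),r[2], np.percentile(q[:,1],[0,1,99,100]).round(4))
    q=sel(P,.47,.54,-.08,.15,.018,.06)
    h=np.histogram(q[:,1],np.arange(-.08,.14,.003)); print('holder y hist');print([(round(b,3),int(a)) for a,b in zip(*h) if 1])
E
```

```text
== scene
bench holder 0.0003 0.0023
bench tray 0.0015 0.0021
bench rod 0.0001 0.0023
lug 130 [ 0.5726 -0.2376] z 0.0745 0.0048 rect [ 569.4 -235.9] [25.  43.7] 88.5
lug 70 [ 0.5614 -0.2941] z 0.0739 0.0052 rect [ 558.6 -292.4] [15.4 35.4] 86.3
lug 55 [ 0.5611 -0.345 ] z 0.074 0.0047 rect [ 558.  -344.1] [12.5 31.3] 79.7
lug 219 [ 0.5565 -0.3993] z 0.0751 0.0046 rect [ 552.9 -398.7] [34.3 50.7] 83.7
spare A [ 702.6 -209.6] [124.6  83.1] 0.24010606110095978 [-0.2512 -0.2501 -0.1725 -0.168 ]
spare B [ 716.8 -353.1] [108.1  93.4] 0.24033841490745544 [-0.4    -0.3989 -0.3077 -0.3063]
holder y hist
[(np.float64(-0.08), 0), (np.float64(-0.077), 0), (np.float64(-0.074), 0), (np.float64(-0.071), 0), (np.float64(-0.068), 1), (np.float64(-0.065), 23), (np.float64(-0.062), 20), (np.float64(-0.059), 16), (np.float64(-0.056), 16), (np.float64(-0.053), 16), (np.float64(-0.05), 10), (np.float64(-0.047), 11), (np.float64(-0.044), 14), (np.float64(-0.041), 2), (np.float64(-0.038), 0), (np.float64(-0.035), 0), (np.float64(-0.032), 0), (np.float64(-0.029), 0), (np.float64(-0.026), 0), (np.float64(-0.023
[... 3023 characters left out ...]
.052), 28), (np.float64(0.055), 26), (np.float64(0.058), 28), (np.float64(0.061), 31), (np.float64(0.064), 31), (np.float64(0.067), 31), (np.float64(0.07), 34), (np.float64(0.073), 28), (np.float64(0.076), 27), (np.float64(0.079), 31), (np.float64(0.082), 32), (np.float64(0.085), 29), (np.float64(0.088), 23), (np.float64(0.091), 31), (np.float64(0.094), 33), (np.float64(0.097), 28), (np.float64(0.1), 28), (np.float64(0.103), 30), (np.float64(0.106), 30), (np.float64(0.109), 31), (np.float64(0.112), 30), (np.float64(0.115), 20), (np.float64(0.118), 0), (np.float64(0.121), 0), (np.float64(0.124), 0), (np.float64(0.127), 0), (np.float64(0.13), 0), (np.float64(0.133), 0), (np.float64(0.136), 0)]
```

```bash
python3 - <<'E'
import cv2,numpy as np
def crop(f,r0,r1,c0,c1,n,s):
    p=np.load(f'pics/{f}0.npz')['p'][:,:,::-1]
    q=(255*(p/255.)**.5).astype(np.uint8)
    o=cv2.resize(q[r0:r1,c0:c1],None,fx=s,fy=s,interpolation=cv2.INTER_CUBIC)
    for c in range(c0,c1,10): cv2.putText(o,str(c),((c-c0)*s,10),0,.35,(0,255,255)); cv2.line(o,((c-c0)*s,12),((c-c0)*s,18),(0,255,255))
    for r in range(r0,r1,10): cv2.putText(o,str(r),(0,(r-r0)*s+4),0,.35,(0,255,255)); cv2.line(o,(22,(r-r0)*s),(28,(r-r0)*s),(0,255,255))
    cv2.imwrite(f'pics/{n}.png',o)
crop('top',200,260,222,300,'e_top',10)
crop('scene',165,260,190,290,'e_sc',6)
E
```

```text
(no output)
```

View pics/e_top.png

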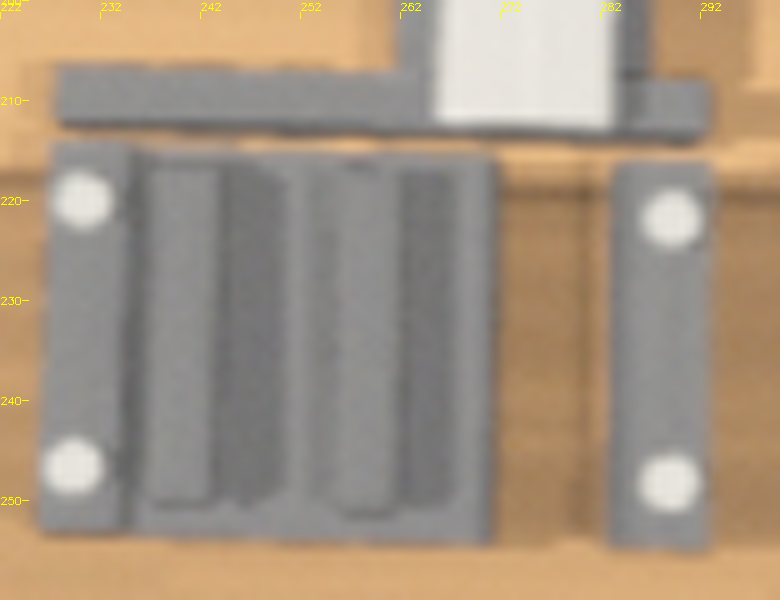

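View pics/e_sc.png

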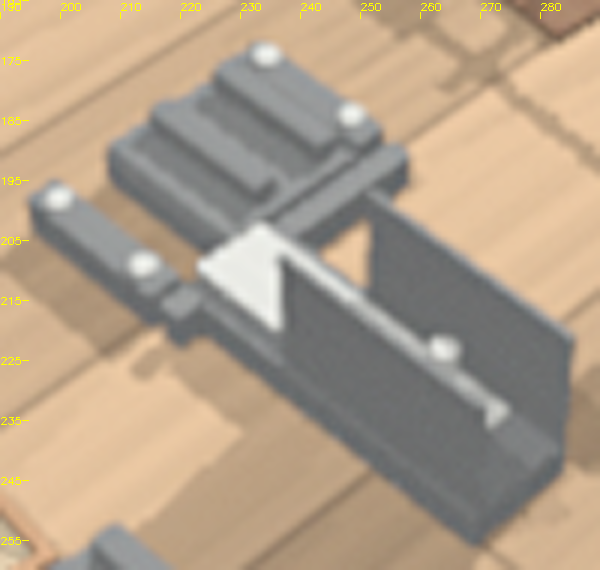

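```bash
cat >> h.py <<'E'
OFF={'top':-.002,'scene':.0006}
def ray(n,u,v,z):
    from plant import cams
    i=cams.camera_info(n); f,cx,cy,k1=K(i); a=(u-cx)/f;b=(v-cy)/f;x,y=a,b
    for _ in range(30):
        r2=x*x+y*y; x=a/(1+k1*r2); y=b/(1+k1*r2)
    T=i['pose']; d=T[:3,:3]@np.array([x,-y,-1.]); o=T[:3,3]
    t=(z+OFF[n]-o[2])/d[2]; return (o+t*d)[:2].round(4)
E
python3 - <<'E'
from h import *
def t(X,Y,z): return ray('top',222+X/10-.5,200+Y/10-.5,z)
def s(X,Y,z): return ray('scene',190+X/6-.5,165+Y/6-.5,z)
print('top: die face',t(494,350,.024),'cheek in z0',t(611,350,0),'z28',t(617,350,.028),'cheek out',t(710,350,.028),'lcheek out',t(45,350,.0),'lcheek in',t(128,350,.028))
print(' cheek near x',t(660,549,.028),t(660,549,0.),'far',t(660,160,.028),'die near',t(300,540,.028),t(300,540,0),'far',t(300,152,.028),'backwall far',t(300,70,.028),'near',t(300,127,.028), 'keepernose',t(530,124,.036),'keeper y',t(436,50,.036),t(614,50,.036))
print(' bolts R',t(671,218,.031),t(670,483,.031),'L',t(81,200,.031),t(73,466,.031))
print('sc: bolts R',s(59,196,.031),s(144,263,.031),'L',s(266,53,.031),s(351,113,.031))
print('keeper nose corners',s(197,264,.036),s(260,220,.036),'Rcheek near corner',s(50,183,.028),s(30,200,.028),s(167,290,.028))
print('pin',s(444,345,.082),' die near-right corner',s(107,158,.028))
E
```

```text
top: die face [ 0.5031 -0.0021] cheek in z0 [ 0.506  -0.0354] z28 [ 0.5035 -0.0347] cheek out [ 0.5041 -0.0596] lcheek out [0.5021 0.1193] lcheek in [0.5003 0.0954]
 cheek near x [ 0.4511 -0.0468] [ 0.4522 -0.0494] far [ 0.5549 -0.0457] die near [0.4513 0.0484] [0.4524 0.0483] far [0.5546 0.051 ] backwall far [0.5769 0.0516] near [0.5614 0.0512] keepernose [ 0.5626 -0.0101] keeper y [0.5819 0.0154] [ 0.5832 -0.0323]
 bolts R [ 0.5389 -0.0485] [ 0.4684 -0.0489] L [0.5397 0.1091] [0.469  0.1088]
sc: bolts R [ 0.4672 -0.0492] [ 0.5381 -0.049 ] L [0.4621 0.1119] [0.5331 0.1116]
keeper nose corners [ 0.5622 -0.0322] [0.5621 0.0139] Rcheek near corner [ 0.4535 -0.0445] [ 0.4559 -0.0608] [ 0.5592 -0.0515]
pin [ 0.7214 -0.0094]  die near-right corner [ 0.4607 -0.0091]
```

```bash
python3 - <<'E'
from m import *
lug={'24':(.567,-.2332),'16':(.5554,-.2901),'12':(.5552,-.3409),'32':(.5505,-.3952)}
th={'24':24,'16':16,'12':12,'32':32}
for n,sh in (('top',(0,0)),('scene',(.003,-.003))):
  for k,(x,y) in lug.items():
    x+=sh[0];y+=sh[1]
    q=sel(W[n],x-.065,x+.065,y-.024,y+.024,.02+OFF[n],.045+OFF[n]) 
    q2=sel(W[n],x-.035,x+.035,y-.024,y+.024,.068+OFF[n],.08+OFF[n])
    r=cv2.minAreaRect((q[:,:2]*1000).astype(np.float32))
    c=q[:,:2].mean(0);u,s,vt=np.linalg.svd(q[:,:2]-c); d=vt[0]*np.sign(vt[0,0])
    print(n,k,'foot',len(q),np.round(r[0],1),np.round(r[1],1),round(r[2],1),'pca yaw',np.degrees(np.arctan2(d[1],d[0])).round(1),'lugtop mean',q2[:,:2].mean(0).round(4),len(q2))
  # tray rim
  q=sel(W[n],.44,.68,-.48,-.14,.008+OFF[n],.02+OFF[n]); r=cv2.minAreaRect((q[:,:2]*1000).astype(np.float32)); print(n,'tray',r)
E
python3 - <<'E'
import cv2,numpy as np
def crop(f,r0,r1,c0,c1,n,s):
    p=np.load(f'pics/{f}0.npz')['p'][:,:,::-1]
    q=(255*(p/255.)**.8).astype(np.uint8)
    o=cv2.resize(q[r0:r1,c0:c1],None,fx=s,fy=s,interpolation=cv2.INTER_CUBIC)
    for c in range(c0,c1,10): cv2.putText(o,str(c),((c-c0)*s,10),0,.35,(0,0,255)); cv2.line(o,((c-c0)*s,12),((c-c0)*s,18),(0,0,255))
    for r in range(r0,r1,10): cv2.putText(o,str(r),(0,(r-r0)*s+4),0,.35,(0,0,255)); cv2.line(o,(22,(r-r0)*s),(28,(r-r0)*s),(0,0,255))
    cv2.imwrite(f'pics/{n}.png',o)
crop('top',190,250,345,425,'t_top',10)
crop('scene',225,300,95,200,'t_sc',7)
crop('top',165,305,130,180,'r_top',5)
crop('scene',110,185,235,325,'r_sc',8)
E
```

```text
top 24 foot 260 [ 567.3 -234.7] [ 26.5 101.3] 87.0 pca yaw -2.0 lugtop mean [ 0.5676 -0.2332] 130
top 16 foot 214 [ 556.6 -290.2] [ 18.5 100.4] 85.9 pca yaw -4.2 lugtop mean [ 0.555  -0.2901] 85
top 12 foot 198 [ 556.4 -340. ] [15.5 99.1] 81.5 pca yaw -9.0 lugtop mean [ 0.5551 -0.3406] 55
top 32 foot 306 [ 550.5 -395.3] [ 34.5 100.1] 84.4 pca yaw -5.2 lugtop mean [ 0.5504 -0.3946] 201
top tray ((571.9674682617188, -304.7436828613281), (290.0730895996094, 214.3538360595703), 85.30033874511719)
scene 24 foot 186 [ 569.8 -236.2] [ 25.5 103.7] 87.8 pca yaw 4.5 lugtop mean [ 0.5712 -0.237 ] 105
scene 16 foot 135 [ 559.1 -292.7] [ 17.2 101.5] 83.8 pca yaw -2.6 lugtop mean [ 0.56   -0.2933] 52
scene 12 foot 107 [ 557.7 -344.2] [ 13.1 103.2] 82.0 pca yaw -6.0 lugtop mean [ 0.5589 -0.3445] 41
scene 32 foot 187 [ 555.  -398.5] [ 34.5 101.1] 84.8 pca yaw 9.4 lugtop mean [ 0.5542 -0.3985] 185
scene tray ((573.2807006835938, -320.49090576171875), (260.68035888671875, 219.52410888671875), 85.75784301757812)
```

View pics/t_top.png

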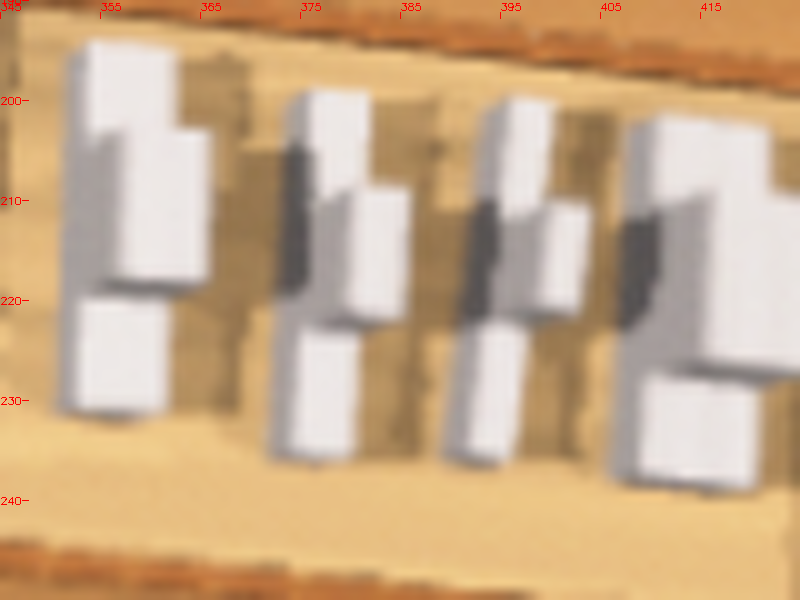

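View pics/t_sc.png

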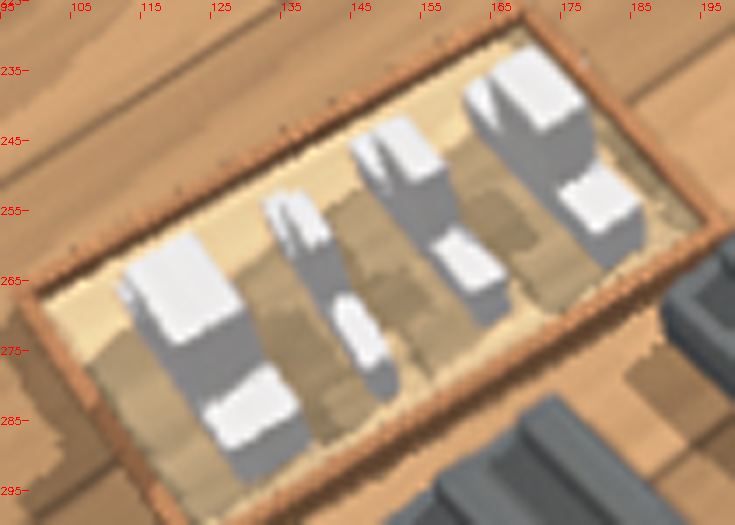

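View pics/r_top.png

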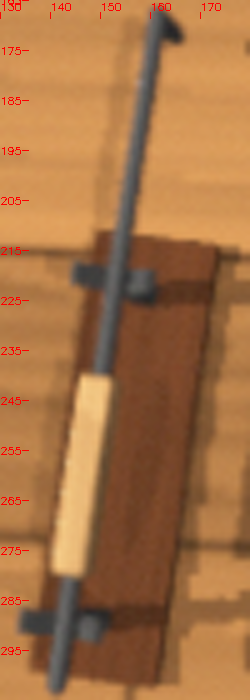

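View pics/r_sc.png

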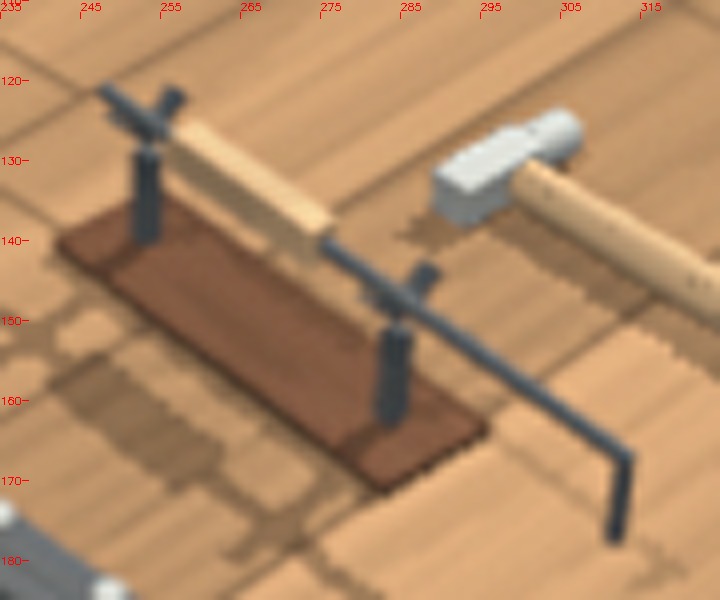

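The top view fixes the packer order and their yaws: 12 is about -8.3° and 16 about -4.8°. The die in the holder is the 100 mm one (spares measure 80 and 92), so I need packers 12 and 16. Next is a planning helper.

```bash
cat > pl.py <<'E'
import sys,json,numpy as np
from scipy.spatial.transform import Rotation as R
from plant import robot
def down(yawy): # tool y at world angle yawy(deg), z down
    a=np.radians(yawy); y=np.array([np.cos(a),np.sin(a),0]); z=np.array([0,0,-1.]); x=np.cross(y,z)
    return R.from_matrix(np.stack([x,y,z],1))
def cur():
    s=robot.sense(); return np.array(s['tcp_pos']),R.from_rotvec(s['ee_rot']),s
def plan(wps,start=None):
    """wps: list of (pos,yaw_deg,n,claw)"""
    p,r,s=cur()
    if start is not None: p,r=np.array(start[0]),down(start[1])
    rows=[]
    for pos,yaw,n,claw in wps:
        pos=np.array(pos); r1=down(yaw)
        for k in range(n):
            f=1/(n-k)
            tp=p+(pos-p)*f
            l=np.round(r.inv().apply(tp-p),4)
            dr=np.round((r.inv()*r1).as_rotvec()*f,4)
            rows.append({"linear":l.tolist(),"delta_rot":dr.tolist(),"claw":claw})
            p=p+r.apply(l); r=r*R.from_rotvec(dr)
    for q in rows:
        print(json.dumps(q), '' if np.linalg.norm(q['linear'])<.0417 and np.linalg.norm(q['delta_rot'])<.125 else '!!')
    return rows
def st():
    p,r,s=cur(); m=r.as_matrix()
    print('t',round(s['time'],2),'tcp',p.round(4),'yawy',np.degrees(np.arctan2(m[1,1],m[0,1])).round(2),'tilt',np.degrees(np.arccos(-m[2,2])).round(2),'F',np.round(s['force'],1),'M',np.round(s['moment'],2),'w',round(float(s['width']),4),'q',np.round(s['joint_pos'],2))
E
python3 -c "
from pl import *
st(); plan([((.557,-.342,.13),-8.3,12,.06)])"
```

```text
t 0.1 tcp [ 0.2109 -0.6141  0.2302] yawy -71.05 tilt 0.14 F [ 0.2 -0.1 -0.3] M [0.06 0.   0.03] w 0.0857 q [ 1.21  0.62 -0.01  1.42  0.01  1.1  -0.04]
{"linear": [0.0346, -0.0121, 0.0084], "delta_rot": [-0.0002, -0.0001, -0.0913], "claw": 0.06} 
{"linear": [0.0356, -0.0088, 0.0084], "delta_rot": [-0.0002, -0.0001, -0.0913], "claw": 0.06} 
{"linear": [0.0363, -0.0056, 0.0084], "delta_rot": [-0.0002, -0.0001, -0.0913], "claw": 0.06} 
{"linear": [0.0366, -0.0022, 0.0084], "delta_rot": [-0.0002, -0.0001, -0.0912], "claw": 0.06} 
{"linear": [0.0367, 0.0011, 0.0083], "delta_rot": [-0.0002, -0.0001, -0.0913], "claw": 0.06} 
{"linear": [0.0364, 0.0044, 0.0084], "delta_rot": [-0.0002, -0.0001, -0.0912], "claw": 0.06} 
{"linear": [0.0359, 0.0077, 0.0083], "delta_rot": [-0.0002, -0.0001, -0.0913], "claw": 0.06} 
{"linear": [0.035, 0.011, 0.0083], "delta_rot": [-0.0001, -0.0001, -0.0912], "claw": 0.06} 
{"linear": [0.0339, 0.0141, 0.0084], "delta_rot": [-0.0002, -0.0001, -0.0913], "claw": 0.06} 
{"linear": [0.0324, 0.0171, 0.0083], "delta_rot": [-0.0001, -0.0001, -0.0912], "claw": 0.06} 
{"linear": [0.0307, 0.0201, 0.0084], "delta_rot": [-0.0002, -0.0001, -0.0913], "claw": 0.06} 
{"linear": [0.0288, 0.0227, 0.0083], "delta_rot": [-0.0001, -0.0001, -0.0912], "claw": 0.06}
```

Request:
apply_moves([
  {"linear":[0.0346,-0.012,0.0084],"delta_rot":[0,0,-0.0913],"claw":0.06},
  {"linear":[0.0356,-0.009,0.0084],"delta_rot":[0,0,-0.0913],"claw":0.06},
  {"linear":[0.0363,-0.0056,0.0084],"delta_rot":[0,0,-0.0913],"claw":0.06},
  {"linear":[0.0366,-0.0022,0.0084],"delta_rot":[0,0,-0.0913],"claw":0.06},
  {"linear":[0.0367,0.0011,0.0084],"delta_rot":[0,0,-0.0913],"claw":0.06},
  {"linear":[0.0364,0.0044,0.0084],"delta_rot":[0,0,-0.0913],"claw":0.06},
  {"linear":[0.0359,0.0077,0.0084],"delta_rot":[0,0,-0.0913],"claw":0.06},
  {"linear":[0.035,0.011,0.0083],"delta_rot":[0,0,-0.0912],"claw":0.06},
  {"linear":[0.0339,0.0141,0.0083],"delta_rot":[0,0,-0.0912],"claw":0.06},
  {"linear":[0.0324,0.0171,0.0083],"delta_rot":[0,0,-0.0912],"claw":0.06},
  {"linear":[0.0307,0.02,0.0083],"delta_rot":[0,0,-0.0912],"claw":0.06},
  {"linear":[0.0288,0.0227,0.0083],"delta_rot":[0,0,-0.0912],"claw":0.06},
])

```text
time: 1.1
tcp_pos: [0.5579, -0.3413, 0.1302]
ee_rot: [-2.371, -2.059, 0.001]
force: [0.2, -0.8, 0.1]
width: 0.0602
```

```bash
cat > shot.py <<'E'
import sys,cv2,numpy as np
from plant import cams
from h import *
def shot(tag,n):
    p,d=cams.snapshot(n); np.savez(f'pics/{n}{tag}.npz',p=p,d=d); return p,d
def crop(tag,f,r0,r1,c0,c1,s,g=.7):
    p=np.load(f'pics/{f}{tag}.npz')['p'][:,:,::-1]
    q=(255*(p/255.)**g).astype(np.uint8)
    o=cv2.resize(q[r0:r1,c0:c1],None,fx=s,fy=s,interpolation=cv2.INTER_CUBIC)
    for c in range(c0,c1,10): cv2.putText(o,str(c),((c-c0)*s,10),0,.35,(0,0,255)); cv2.line(o,((c-c0)*s,12),((c-c0)*s,18),(0,0,255))
    for r in range(r0,r1,10): cv2.putText(o,str(r),(0,(r-r0)*s+4),0,.35,(0,0,255)); cv2.line(o,(22,(r-r0)*s),(28,(r-r0)*s),(0,0,255))
    cv2.imwrite(f'pics/z_{f}{tag}.png',o)
E
python3 -c "
from pl import *
from shot import *
shot('1','scene'); crop('1','scene',190,300,60,210,5); shot('1','top'); crop('1','top',160,270,320,460,5)
st(); plan([((.557,-.342,.039),-8.3,4,.06)])"
```

```text
t 1.2 tcp [ 0.5627 -0.3331  0.1291] yawy -7.52 tilt 0.52 F [-1.3  0.7  0.7] M [ 0.06  0.01 -0.  ] w 0.06 q [ 0.67  0.74 -0.3   1.52  0.24  0.92  0.17]
{"linear": [-0.0026, -0.0011, 0.0225], "delta_rot": [0.0003, -0.0022, 0.0034], "claw": 0.06} 
{"linear": [-0.0026, -0.0011, 0.0225], "delta_rot": [0.0004, -0.0023, 0.0034], "claw": 0.06} 
{"linear": [-0.0025, -0.0012, 0.0225], "delta_rot": [0.0003, -0.0022, 0.0034], "claw": 0.06} 
{"linear": [-0.0024, -0.0011, 0.0225], "delta_rot": [0.0004, -0.0023, 0.0035], "claw": 0.06}
```

View pics/z_scene1.png

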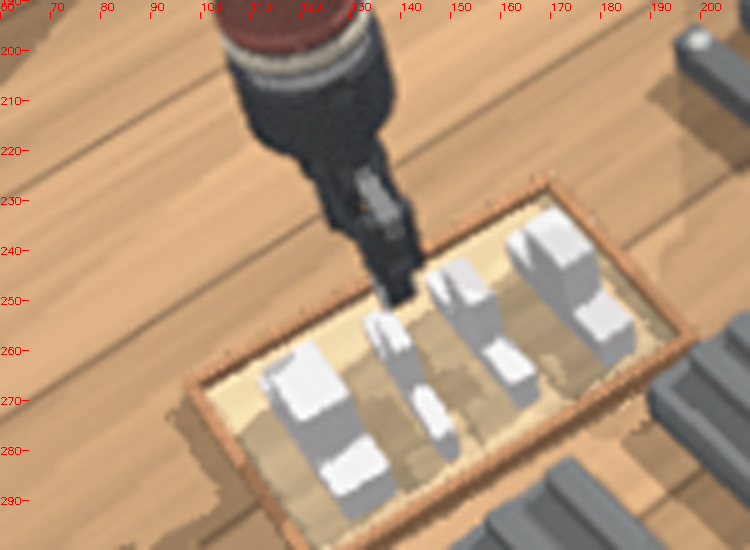

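View pics/z_top1.png

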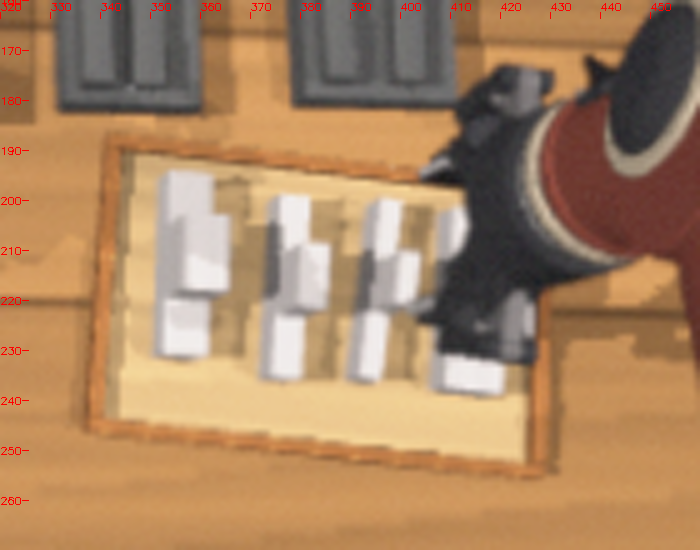

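Request:
apply_moves([
  {"linear":[0,0,0],"delta_rot":[0,0,0],"claw":0.06},
  {"linear":[0,0,0],"delta_rot":[0,0,0],"claw":0.06},
  {"linear":[0,0,0],"delta_rot":[0,0,0],"claw":0.06},
])

```text
time: 1.45
tcp_pos: [0.5555, -0.3447, 0.131]
ee_rot: [2.38, 2.051, -0.003]
force: [-1.1, -0.1, -0.3]
width: 0.0598
```

```bash
python3 -c "
from pl import *
from shot import *
shot('2','scene'); crop('2','scene',190,300,60,210,5); shot('2','top'); crop('2','top',160,270,340,440,7)
st(); plan([((.557,-.342,.039),-8.3,4,.06)])
from h import *
p,r,s=cur()
for n in ('top','scene'):
  i=cams.camera_info(n); print(n,proj(i,np.array([p+r.apply([0,s,0])+[0,0,OFF[n]] for s in (-.03,0,.03)])).round(1))
"
```

```text
t 1.55 tcp [ 0.5557 -0.3445  0.1313] yawy -8.49 tilt 0.08 F [0.6 0.1 1. ] M [-0.   -0.02  0.01] w 0.0602 q [ 0.68  0.73 -0.29  1.52  0.24  0.92  0.17]
{"linear": [0.0007, 0.0002, 0.0231], "delta_rot": [-0.0001, 0.0003, -0.0008], "claw": 0.06} 
{"linear": [0.0007, 0.0002, 0.0231], "delta_rot": [-0.0001, 0.0004, -0.0008], "claw": 0.06} 
{"linear": [0.0007, 0.0003, 0.023], "delta_rot": [-0.0001, 0.0003, -0.0009], "claw": 0.06} 
{"linear": [0.0007, 0.0002, 0.0231], "delta_rot": [-0.0001, 0.0004, -0.0008], "claw": 0.06} 
top [[409.8 224. ]
 [410.9 212.1]
 [412.  200.4]]
scene [[128.5 235.8]
 [133.2 242.9]
 [138.  250.1]]
```

View pics/z_scene2.png

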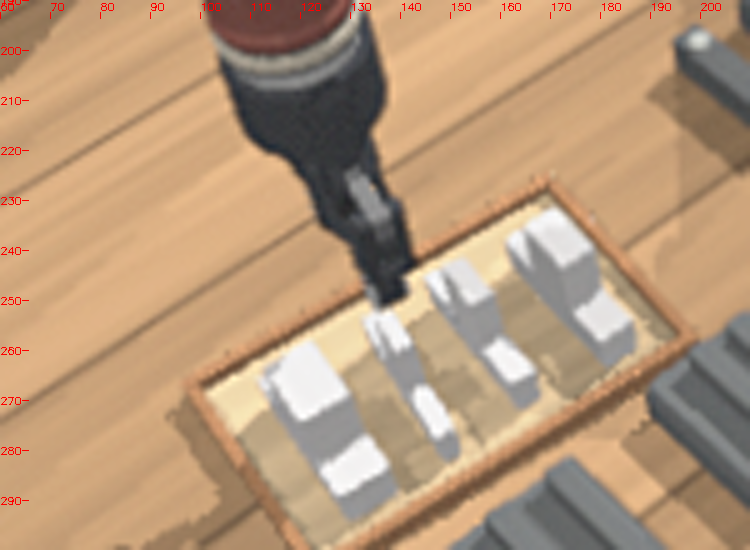

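View pics/z_top2.png

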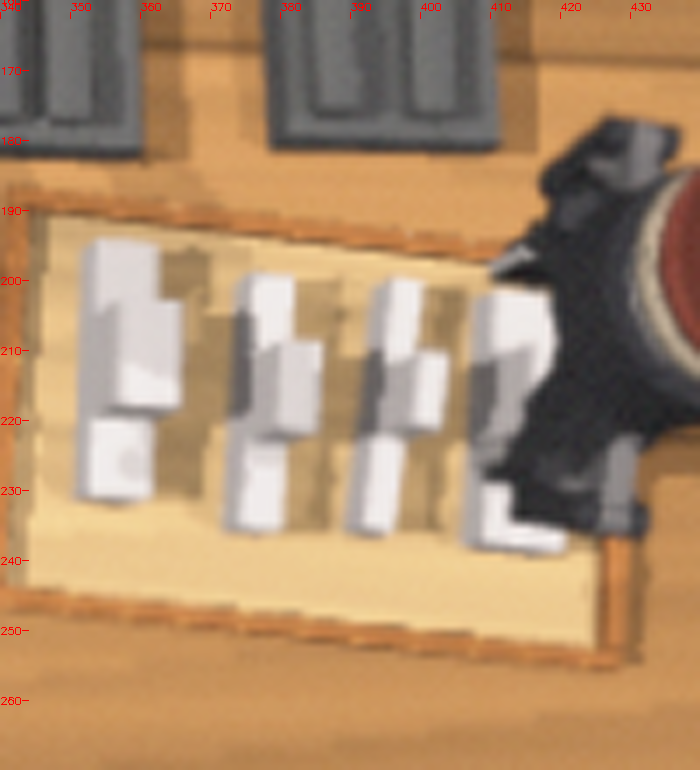

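Request:
apply_moves([
  {"linear":[0.0007,0.0003,0.026],"delta_rot":[0,0,-0.003],"claw":0.06},
  {"linear":[0.0007,0.0003,0.026],"delta_rot":[0,0,0],"claw":0.06},
  {"linear":[0.0007,0.0003,0.022],"delta_rot":[0,0,0],"claw":0.06},
  {"linear":[0.0007,0,0.012],"delta_rot":[0,0,0],"claw":0.06},
  {"linear":[0,0,0.006],"delta_rot":[0,0,0],"claw":0.06},
  {"linear":[0,0,0],"delta_rot":[0,0,0],"claw":0.06},
  {"linear":[0,0,0],"delta_rot":[0,0,0],"claw":0.06},
])

```text
time: 2.13
tcp_pos: [0.5589, -0.3406, 0.0399]
ee_rot: [2.373, 2.057, 0.001]
force: [0.1, -0.1, -0.7]
width: 0.0603
```

```bash
python3 -c "
from pl import *
from shot import *
shot('3','scene'); crop('3','scene',210,300,90,200,7)
st()
"
```

```text
t 2.18 tcp [ 0.5593 -0.3407  0.0405] yawy -8.15 tilt 0.16 F [-0.7 -0.2 -0.2] M [ 0.05 -0.01  0.01] w 0.0604 q [ 0.66  0.85 -0.26  1.58  0.28  0.75  0.14]
```

View pics/z_scene3.png

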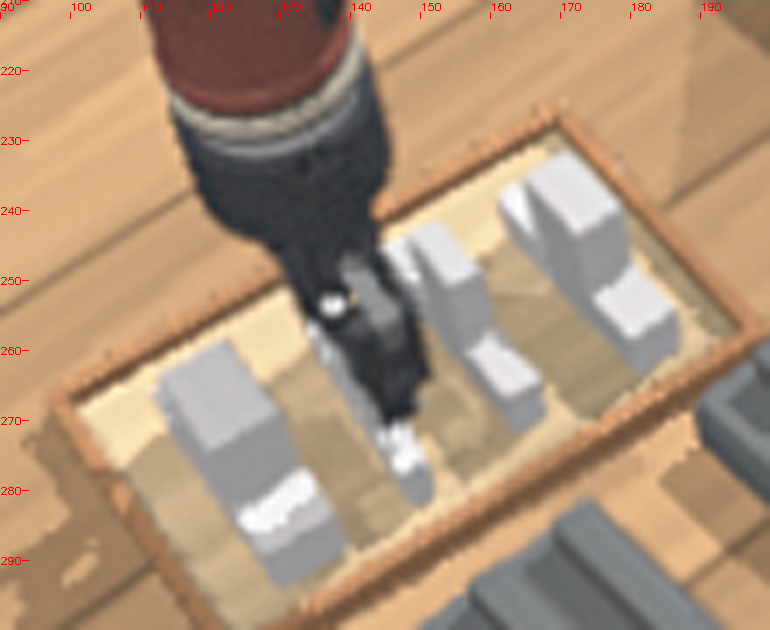

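The fingers straddle the 12 mm lug at about (140,258) px. Closing now.

Request:
apply_moves([
  {"linear":[0,0,0],"delta_rot":[0,0,0],"claw":0.0},
  {"linear":[0,0,0],"delta_rot":[0,0,0],"claw":0.0},
  {"linear":[0,0,0],"delta_rot":[0,0,0],"claw":0.0},
  {"linear":[0,0,0],"delta_rot":[0,0,0],"claw":0.0},
  {"linear":[0,0,0],"delta_rot":[0,0,0],"claw":0.0},
])

```text
time: 2.6
tcp_pos: [0.5592, -0.3404, 0.0403]
ee_rot: [2.372, 2.057, 0.001]
force: [-1.2, 0.1, 5.9]
width: 0.0268
```

```bash
python3 -c "
from pl import *
st()
"
```

```text
t 2.6 tcp [ 0.5592 -0.3404  0.0403] yawy -8.13 tilt 0.13 F [-1.2  0.1  5.9] M [-0.03  0.21  0.03] w 0.0268 q [ 0.66  0.85 -0.26  1.58  0.28  0.75  0.14]
```

```bash
python3 -c "
from pl import *
plan([((.5592,-.3404,.13),-8.13,3,0)]);print()
plan([((.505,-.0105,.13),0,10,0)],start=((.5592,-.3404,.13),-8.13))
"
```

```text
{"linear": [-0.0, 0.0001, -0.0299], "delta_rot": [0.0007, 0.0003, -0.0], "claw": 0} 
{"linear": [-0.0, 0.0, -0.0299], "delta_rot": [0.0007, 0.0003, -0.0], "claw": 0} 
{"linear": [-0.0001, 0.0001, -0.0299], "delta_rot": [0.0007, 0.0003, -0.0], "claw": 0} 

{"linear": [0.0319, -0.01, 0.0], "delta_rot": [0.0, 0.0, -0.0142], "claw": 0} 
{"linear": [0.032, -0.0096, 0.0], "delta_rot": [0.0, 0.0, -0.0142], "claw": 0} 
{"linear": [0.0322, -0.0091, 0.0], "delta_rot": [0.0, 0.0, -0.0142], "claw": 0} 
{"linear": [0.0323, -0.0087, 0.0], "delta_rot": [0.0, 0.0, -0.0142], "claw": 0} 
{"linear": [0.0324, -0.0082, 0.0], "delta_rot": [0.0, 0.0, -0.0142], "claw": 0} 
{"linear": [0.0325, -0.0077, 0.0], "delta_rot": [0.0, 0.0, -0.0142], "claw": 0} 
{"linear": [0.0326, -0.0073, 0.0], "delta_rot": [0.0, 0.0, -0.0142], "claw": 0} 
{"linear": [0.0327, -0.0068, 0.0], "delta_rot": [0.0, 0.0, -0.0142], "claw": 0} 
{"linear": [0.0329, -0.0064, 0.0], "delta_rot": [0.0, 0.0, -0.0141], "claw": 0} 
{"linear": [0.0329, -0.0059, 0.0], "delta_rot": [0.0, 0.0, -0.0142], "claw": 0}
```

Request:
apply_moves([
  {"linear":[0,0,-0.008],"delta_rot":[0,0,0],"claw":0.0},
  {"linear":[0,0,-0.022],"delta_rot":[0,0,0],"claw":0.0},
  {"linear":[0,0,-0.03],"delta_rot":[0,0,0],"claw":0.0},
  {"linear":[0,0,-0.02],"delta_rot":[0,0,0],"claw":0.0},
  {"linear":[0,0,-0.01],"delta_rot":[0,0,0],"claw":0.0},
  {"linear":[0,0,0],"delta_rot":[0,0,0],"claw":0.0},
])

```text
time: 3.1
tcp_pos: [0.5597, -0.3404, 0.1316]
ee_rot: [2.37, 2.056, 0.003]
force: [0.4, -0.4, -1.9]
width: 0.0268
```

Request:
apply_moves([
  {"linear":[0.016,-0.005,0],"delta_rot":[0,0,0],"claw":0.0},
  {"linear":[0.032,-0.01,0],"delta_rot":[0,0,-0.0142],"claw":0.0},
  {"linear":[0.032,-0.0095,0],"delta_rot":[0,0,-0.0142],"claw":0.0},
  {"linear":[0.032,-0.009,0],"delta_rot":[0,0,-0.0142],"claw":0.0},
  {"linear":[0.0323,-0.0087,0],"delta_rot":[0,0,-0.0142],"claw":0.0},
  {"linear":[0.0324,-0.0082,0],"delta_rot":[0,0,-0.0142],"claw":0.0},
  {"linear":[0.0325,-0.0077,0],"delta_rot":[0,0,-0.0142],"claw":0.0},
  {"linear":[0.0326,-0.0073,0],"delta_rot":[0,0,-0.0142],"claw":0.0},
  {"linear":[0.0327,-0.0068,0],"delta_rot":[0,0,-0.0142],"claw":0.0},
  {"linear":[0.025,-0.005,0],"delta_rot":[0,0,-0.0142],"claw":0.0},
  {"linear":[0.016,-0.003,0],"delta_rot":[0,0,-0.0142],"claw":0.0},
  {"linear":[0.008,-0.0015,0],"delta_rot":[0,0,0],"claw":0.0},
])

```text
time: 4.1
tcp_pos: [0.5021, -0.0071, 0.1277]
ee_rot: [-2.213, -2.225, 0.002]
force: [-0.1, 0.4, -0.6]
width: 0.0269
```

Request:
apply_moves([
  {"linear":[0,0,0],"delta_rot":[0,0,0],"claw":0.0},
  {"linear":[0,0,0],"delta_rot":[0,0,0],"claw":0.0},
  {"linear":[0,0,0],"delta_rot":[0,0,0],"claw":0.0},
])

```text
time: 4.35
tcp_pos: [0.5039, -0.0126, 0.1285]
ee_rot: [2.225, 2.218, -0.003]
force: [-0.1, -1.0, -1.2]
width: 0.0268
```

```bash
python3 -c "
from pl import *
from shot import *
shot('4','scene'); crop('4','scene',140,250,180,280,6)
shot('4','top'); crop('4','top',185,265,215,315,8)
st()
"
```

```text
t 4.45 tcp [ 0.5041 -0.0125  0.1287] yawy -0.18 tilt 0.06 F [ 0.7  0.1 -1.6] M [-0.02 -0.   -0.02] w 0.0272 q [ 0.19  0.55 -0.31  1.95  0.26  0.68 -0.28]
```

View pics/z_scene4.png

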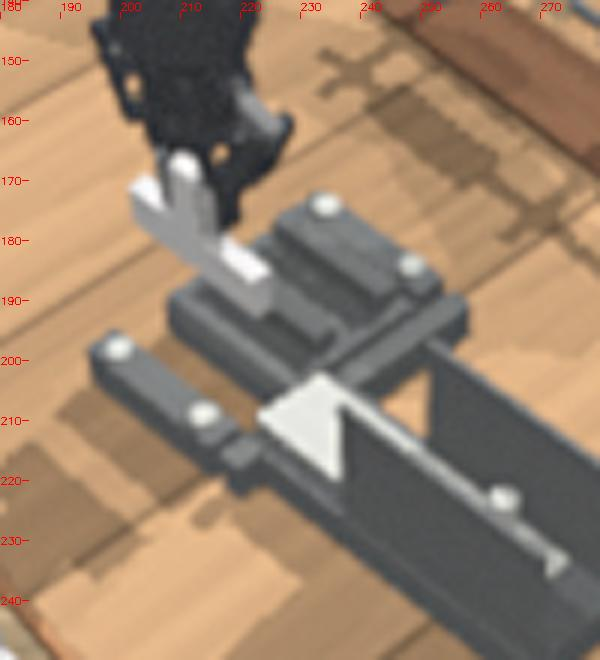

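View pics/z_top4.png

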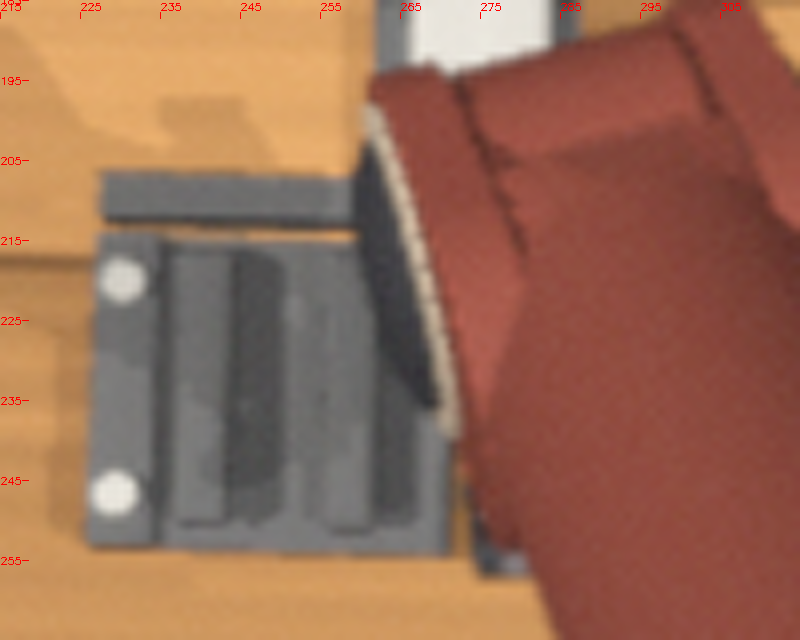

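```bash
python3 -c "
from shot import *
crop('4','scene',160,205,195,235,16)
"
```

```text
(no output)
```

View pics/z_scene4.png

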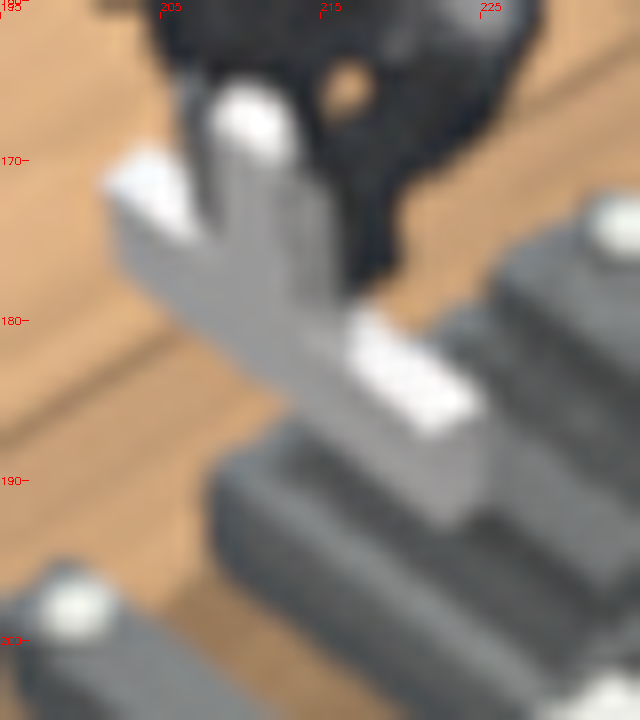

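```bash
cat > wf.py <<'E'
from shot import *
def box(c,L,w,z0,z1,yaw=0):
    a=np.radians(yaw);R=np.array([[np.cos(a),-np.sin(a)],[np.sin(a),np.cos(a)]])
    pts=[]
    for z in (z0,z1):
        for sx,sy in ((-1,-1),(1,-1),(1,1),(-1,1)):
            q=R@np.array([sx*L/2,sy*w/2]); pts.append([c[0]+q[0],c[1]+q[1],z])
    P=np.array(pts); E=[(0,1),(1,2),(2,3),(3,0),(4,5),(5,6),(6,7),(7,4),(0,4),(1,5),(2,6),(3,7)]
    return P,E
def overlay(tag,n,r0,r1,c0,c1,s,boxes,out,g=.6):
    i=cams.camera_info(n); p=np.load(f'pics/{n}{tag}.npz')['p'][:,:,::-1]
    o=cv2.resize((255*(p[r0:r1,c0:c1]/255.)**g).astype(np.uint8),None,fx=s,fy=s,interpolation=cv2.INTER_CUBIC)
    for (P,E),col in boxes:
        uv=(proj(i,P+[0,0,OFF[n]])+.5-[c0,r0])*s
        for a,b in E: cv2.line(o,tuple(np.round(uv[a]*8).astype(int).tolist()),tuple(np.round(uv[b]*8).astype(int).tolist()),col,1,cv2.LINE_AA,3)
    cv2.imwrite(f'pics/{out}.png',o)
def holder(ox,oy):
    return [(box((ox,oy-.0125),.104,.025,0,.028),(0,255,0)),(box((ox,oy+.080),.104,.1,0,.028),(0,255,255)),(box((ox+.066+.0,oy+.05),.016,.18,0,.03),(255,255,0))]
E
python3 -c "
from wf import *
b=holder(.5025,-.0345)
b+=[(box((.5025,-.0115),.1,.012,.0957,.1237),(0,0,255)),(box((.5025,-.0115),.028,.012,.1237,.1637),(255,0,255))]
overlay('4','scene',150,225,190,275,9,b,'w4')
overlay('0','top',195,260,215,300,9,holder(.5025,-.0345),'w0t')
overlay('0','scene',165,225,190,275,9,holder(.5025,-.0345),'w0s')
"
```

```text
(no output)
```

View pics/w4.png

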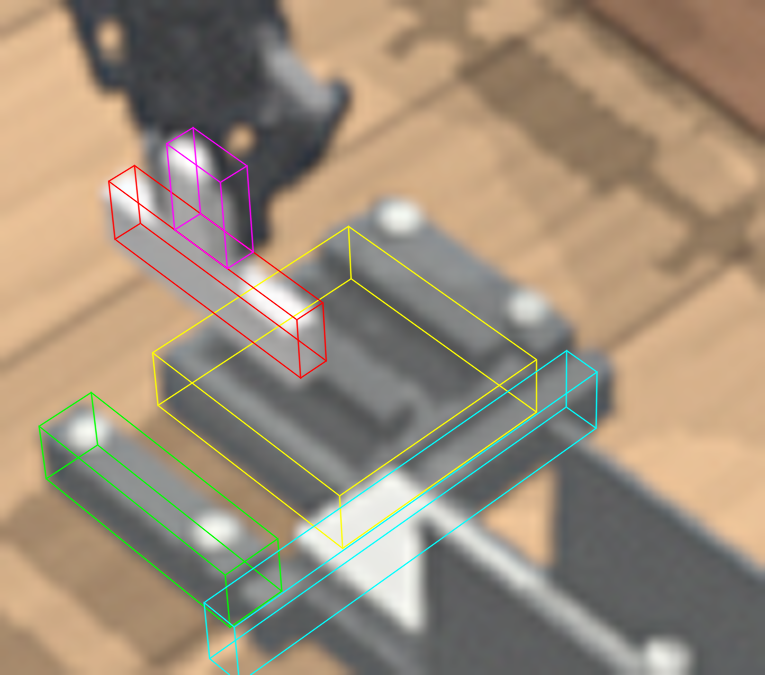

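View pics/w0t.png

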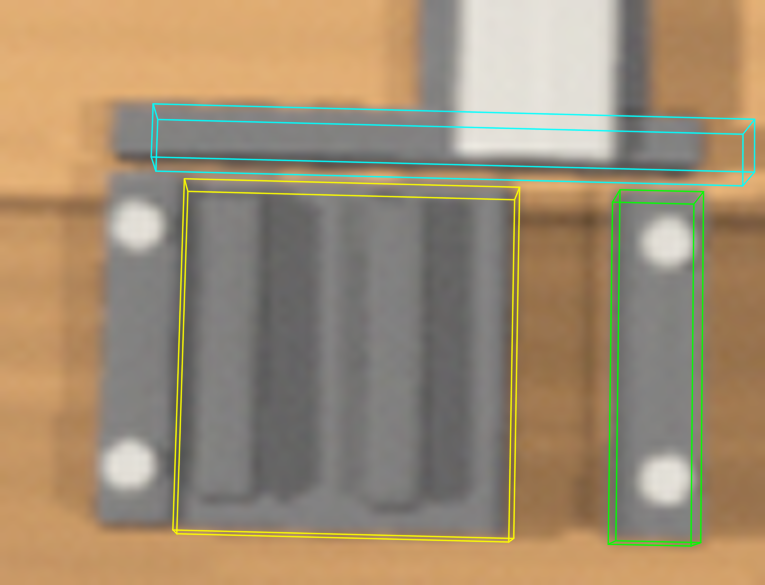

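View pics/w0s.png

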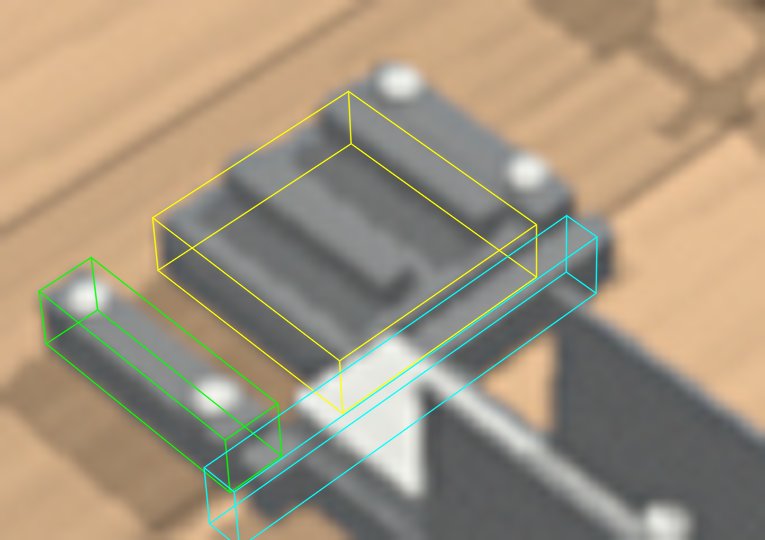

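Request:
apply_moves([
  {"linear":[-0.001,0.0005,0.018],"delta_rot":[0,0,0],"claw":0.0},
  {"linear":[0,0,0.024],"delta_rot":[0,0,0],"claw":0.0},
  {"linear":[0,0,0.014],"delta_rot":[0,0,0],"claw":0.0},
  {"linear":[0,0,0.006],"delta_rot":[0,0,0],"claw":0.0},
  {"linear":[0,0,0],"delta_rot":[0,0,0],"claw":0.0},
  {"linear":[0,0,0],"delta_rot":[0,0,0],"claw":0.0},
  {"linear":[0,0,0],"delta_rot":[0,0,0],"claw":0.0},
])

```text
time: 5.03
tcp_pos: [0.5054, -0.0117, 0.0679]
ee_rot: [2.221, 2.22, 0.002]
force: [-0.2, -0.3, -1.9]
width: 0.0275
```

```bash
python3 -c "
from pl import *
st()
from wf import *
shot('5','scene')
b=holder(.5025,-.0345)
p=cur()[0]; z=p[2]-.033
c=(p[0]-.0016,p[1]+.001)
b+=[(box(c,.1,.012,z,z+.028),(0,0,255)),(box(c,.028,.012,z+.028,z+.068),(255,0,255))]
overlay('5','scene',150,225,190,275,9,b,'w5')
"
```

```text
t 5.03 tcp [ 0.5054 -0.0117  0.0679] yawy -0.03 tilt 0.12 F [-0.2 -0.3 -1.9] M [-0.03 -0.01  0.02] w 0.0275 q [ 0.15  0.64 -0.26  2.    0.31  0.53 -0.33]
```

View pics/w5.png

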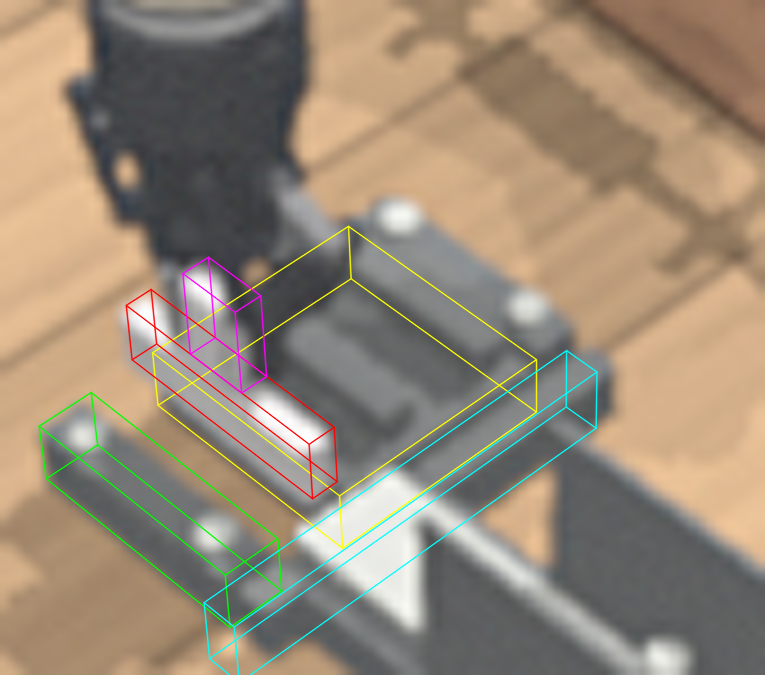

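Request:
apply_moves([
  {"linear":[-0.002,0,0.004],"delta_rot":[0,0,0],"claw":0.0},
  {"linear":[0,0,0.006],"delta_rot":[0,0,0],"claw":0.0},
  {"linear":[0,0,0.006],"delta_rot":[0,0,0],"claw":0.0},
  {"linear":[0,0,0.005],"delta_rot":[0,0,0],"claw":0.0},
  {"linear":[0,0,0],"delta_rot":[0,0,0],"claw":0.0},
  {"linear":[0,0,0],"delta_rot":[0,0,0],"claw":0.0},
])

```text
time: 5.58
tcp_pos: [0.5041, -0.0133, 0.0455]
ee_rot: [-2.22, -2.221, 0.001]
force: [1.0, -0.0, -1.3]
width: 0.027
```

```bash
python3 -c "
from pl import *
st()
from wf import *
shot('6','scene')
b=holder(.5025,-.0345)
p=cur()[0]; z=p[2]-.033
c=(p[0]-.0016,p[1]+.001)
b+=[(box(c,.1,.012,z,z+.028),(0,0,255)),(box(c,.028,.012,z+.028,z+.068),(255,0,255))]
overlay('6','scene',150,225,190,275,9,b,'w6')
"
```

```text
t 5.58 tcp [ 0.5041 -0.0133  0.0455] yawy 0.03 tilt 0.07 F [ 1.  -0.  -1.3] M [-0.02 -0.05  0.03] w 0.027 q [ 0.14  0.68 -0.24  2.02  0.33  0.48 -0.34]
```

View pics/w6.png

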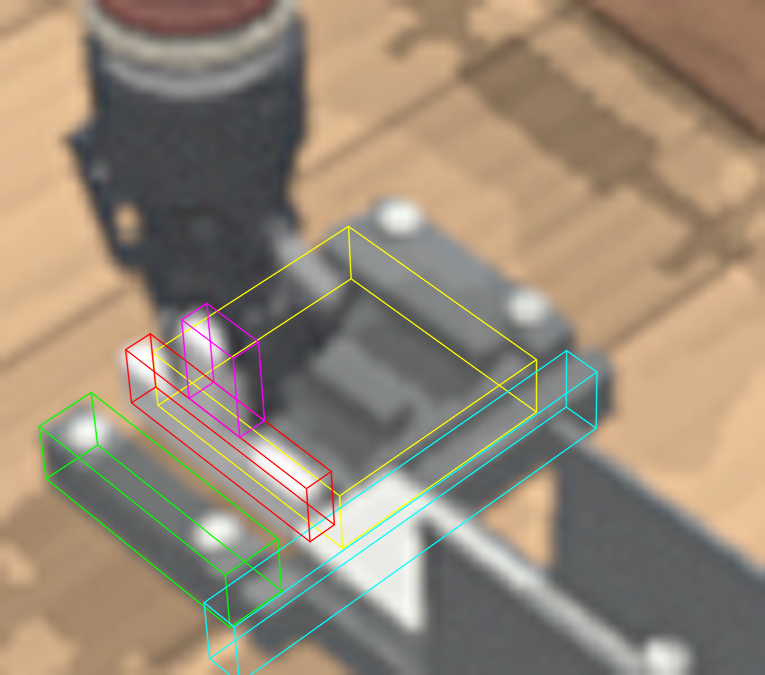

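Request:
apply_moves([
  {"linear":[0,0,0.005],"delta_rot":[0,0,0],"claw":0.0},
  {"linear":[0,0,0.004],"delta_rot":[0,0,0],"claw":0.0},
  {"linear":[0,0,0],"delta_rot":[0,0,0],"claw":0.0},
  {"linear":[0.001,0,0],"delta_rot":[0,0,0],"claw":0.0},
  {"linear":[0,0,0],"delta_rot":[0,0,0],"claw":0.0},
])

```text
time: 6.05
tcp_pos: [0.5045, -0.0122, 0.037]
ee_rot: [-2.221, -2.222, -0.0]
force: [0.5, 0.5, -1.0]
width: 0.0269
```

Request:
apply_moves([
  {"linear":[0.001,0,0],"delta_rot":[0,0,0],"claw":0.0},
  {"linear":[0,0,0],"delta_rot":[0,0,0],"claw":0.0},
])

```text
time: 6.22
tcp_pos: [0.5046, -0.0112, 0.0372]
ee_rot: [2.221, 2.222, 0.001]
force: [0.2, 0.7, -0.5]
width: 0.0274
```

Request:
apply_moves([
  {"linear":[0.001,0,0],"delta_rot":[0,0,0],"claw":0.0},
  {"linear":[0,0,0],"delta_rot":[0,0,0],"claw":0.0},
])

```text
time: 6.38
tcp_pos: [0.5045, -0.0102, 0.0371]
ee_rot: [-2.221, -2.222, -0.001]
force: [-0.1, -0.0, -1.1]
width: 0.0271
```

Request:
apply_moves([
  {"linear":[0.001,0,0],"delta_rot":[0,0,0],"claw":0.0},
  {"linear":[0,0,0],"delta_rot":[0,0,0],"claw":0.0},
])

```text
time: 6.55
tcp_pos: [0.5045, -0.0092, 0.0371]
ee_rot: [-2.221, -2.222, -0.0]
force: [0.5, 0.0, -1.6]
width: 0.0272
```

Request:
apply_moves([
  {"linear":[0.001,0,0],"delta_rot":[0,0,0],"claw":0.0},
  {"linear":[0,0,0],"delta_rot":[0,0,0],"claw":0.0},
])

```text
time: 6.72
tcp_pos: [0.5045, -0.0089, 0.0371]
ee_rot: [2.221, 2.221, -0.001]
force: [-0.5, -0.9, -1.0]
width: 0.0268
```

Request:
apply_moves([
  {"linear":[0.001,0,0],"delta_rot":[0,0,0],"claw":0.0},
  {"linear":[0,0,0],"delta_rot":[0,0,0],"claw":0.0},
])

```text
time: 6.88
tcp_pos: [0.5045, -0.0087, 0.0371]
ee_rot: [2.221, 2.221, -0.002]
force: [0.7, -3.5, -1.1]
width: 0.0271
```

```bash
python3 -c "
from pl import *
st()
from wf import *
shot('7','scene')
b=holder(.5025,-.0345)
overlay('7','scene',170,225,190,250,13,b,'w7')
"
```

```text
t 6.88 tcp [ 0.5045 -0.0087  0.0371] yawy -0.01 tilt 0.1 F [ 0.7 -3.5 -1.1] M [-0.71 -0.03  0.1 ] w 0.0271 q [ 0.12  0.7  -0.23  2.02  0.33  0.46 -0.35]
```

View pics/w7.png

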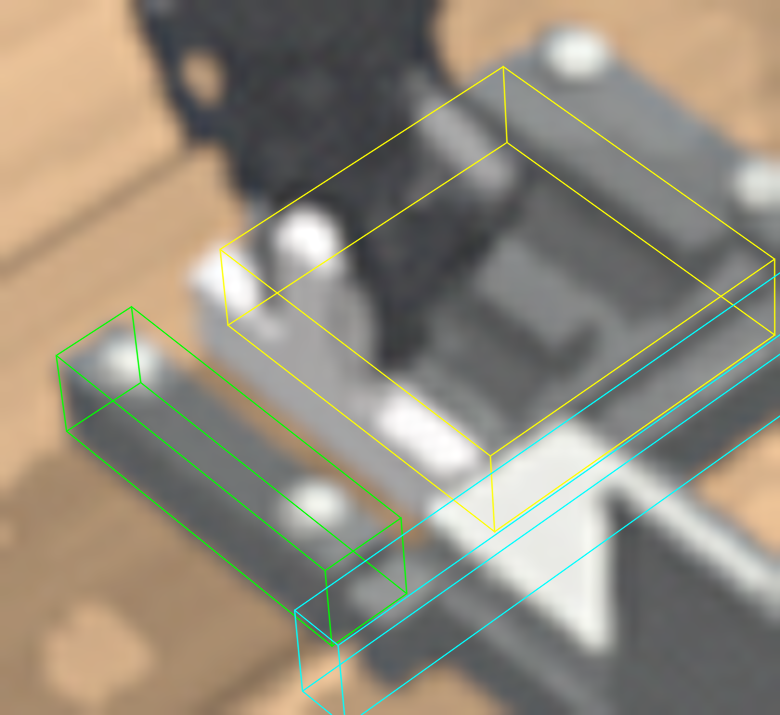

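Request:
apply_moves([
  {"linear":[-0.0015,0,0],"delta_rot":[0,0,0],"claw":0.0},
  {"linear":[0,0,0.002],"delta_rot":[0,0,0],"claw":0.0},
  {"linear":[0,0,0.0015],"delta_rot":[0,0,0],"claw":0.0},
  {"linear":[0,0,0],"delta_rot":[0,0,0],"claw":0.0},
])

```text
time: 7.27
tcp_pos: [0.5046, -0.0088, 0.0342]
ee_rot: [2.221, 2.221, 0.0]
force: [-1.5, -2.0, 6.0]
width: 0.0271
```

Request:
apply_moves([
  {"linear":[0,0,0.001],"delta_rot":[0,0,0],"claw":0.0},
  {"linear":[0,0,0],"delta_rot":[0,0,0],"claw":0.0},
])

```text
time: 7.43
tcp_pos: [0.5046, -0.0088, 0.0342]
ee_rot: [2.22, 2.221, 0.0]
force: [-2.6, -1.5, 13.5]
width: 0.0273
```

Request:
apply_moves([
  {"linear":[0,0,0.001],"delta_rot":[0,0,0],"claw":0.0},
  {"linear":[0,0,0],"delta_rot":[0,0,0],"claw":0.0},
])

```text
time: 7.6
tcp_pos: [0.5046, -0.0088, 0.0342]
ee_rot: [2.22, 2.221, 0.0]
force: [-4.8, -2.6, 21.8]
width: 0.0273
```

Request:
apply_moves([
  {"linear":[0,0,-0.0025],"delta_rot":[0,0,0],"claw":0.0},
  {"linear":[0,0,0],"delta_rot":[0,0,0],"claw":0.05},
  {"linear":[0,0,0],"delta_rot":[0,0,0],"claw":0.05},
  {"linear":[0,0,0],"delta_rot":[0,0,0],"claw":0.05},
  {"linear":[0,0,-0.005],"delta_rot":[0,0,0],"claw":0.05},
  {"linear":[0,0,-0.015],"delta_rot":[0,0,0],"claw":0.06},
  {"linear":[0,0,-0.03],"delta_rot":[0,0,0],"claw":0.06},
  {"linear":[0,0,-0.03],"delta_rot":[0,0,0],"claw":0.06},
  {"linear":[0,0,-0.015],"delta_rot":[0,0,0],"claw":0.06},
  {"linear":[0,0,-0.005],"delta_rot":[0,0,0],"claw":0.06},
  {"linear":[0,0,0],"delta_rot":[0,0,0],"claw":0.06},
])

```text
time: 8.52
tcp_pos: [0.5052, -0.0088, 0.1351]
ee_rot: [2.22, 2.22, 0.003]
force: [0.2, 0.1, -0.5]
width: 0.0601
```

```bash
python3 -c "
from pl import *
st()
from wf import *
shot('8','scene')
b=holder(.5025,-.0345)
c=(.5025,-.0345+.024)
b+=[(box(c,.1,.012,0,.028),(0,0,255)),(box(c,.028,.012,.028,.068),(255,0,255))]
overlay('8','scene',170,225,190,250,13,b,'w8')
plan([((.5600,-.290,.13),-4.8,10,0.06)])
"
```

```text
t 8.52 tcp [ 0.5052 -0.0088  0.1351] yawy 0.0 tilt 0.16 F [ 0.2  0.1 -0.5] M [-0.   -0.06 -0.01] w 0.0601 q [ 0.19  0.54 -0.32  1.95  0.25  0.69 -0.28]
{"linear": [-0.0281, 0.0056, 0.0004], "delta_rot": [0.0, -0.0, 0.0084], "claw": 0.06} 
{"linear": [-0.0281, 0.0058, 0.0004], "delta_rot": [0.0, -0.0, 0.0084], "claw": 0.06} 
{"linear": [-0.028, 0.006, 0.0004], "delta_rot": [0.0, -0.0, 0.0084], "claw": 0.06} 
{"linear": [-0.0279, 0.0063, 0.0004], "delta_rot": [0.0, -0.0, 0.0084], "claw": 0.06} 
{"linear": [-0.0279, 0.0065, 0.0004], "delta_rot": [0.0, -0.0, 0.0084], "claw": 0.06} 
{"linear": [-0.0278, 0.0067, 0.0004], "delta_rot": [0.0, -0.0, 0.0084], "claw": 0.06} 
{"linear": [-0.0278, 0.007, 0.0004], "delta_rot": [0.0, -0.0, 0.0084], "claw": 0.06} 
{"linear": [-0.0277, 0.0072, 0.0004], "delta_rot": [0.0, -0.0, 0.0083], "claw": 0.06} 
{"linear": [-0.0277, 0.0074, 0.0004], "delta_rot": [0.0001, -0.0001, 0.0084], "claw": 0.06} 
{"linear": [-0.0276, 0.0077, 0.0003], "delta_rot": [0.0, -0.0, 0.0083], "claw": 0.06}
```

View pics/w8.png

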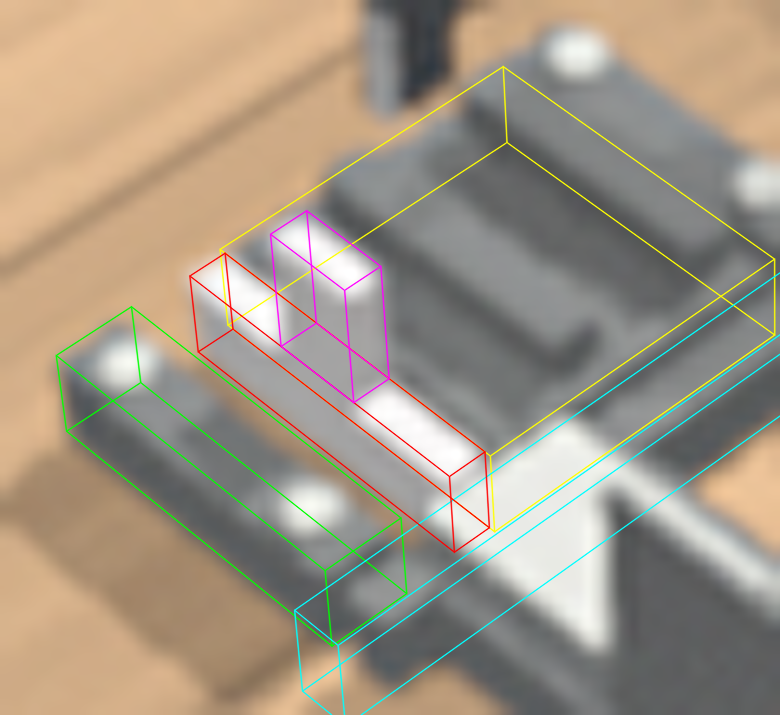

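Request:
apply_moves([
  {"linear":[-0.014,0.0028,0],"delta_rot":[0,0,0.0084],"claw":0.06},
  {"linear":[-0.0281,0.0058,0],"delta_rot":[0,0,0.0084],"claw":0.06},
  {"linear":[-0.028,0.006,0],"delta_rot":[0,0,0.0084],"claw":0.06},
  {"linear":[-0.028,0.0063,0],"delta_rot":[0,0,0.0084],"claw":0.06},
  {"linear":[-0.028,0.0065,0],"delta_rot":[0,0,0.0084],"claw":0.06},
  {"linear":[-0.028,0.0067,0],"delta_rot":[0,0,0.0084],"claw":0.06},
  {"linear":[-0.028,0.007,0],"delta_rot":[0,0,0.0084],"claw":0.06},
  {"linear":[-0.028,0.0072,0],"delta_rot":[0,0,0.0083],"claw":0.06},
  {"linear":[-0.028,0.0074,0],"delta_rot":[0,0,0.0084],"claw":0.06},
  {"linear":[-0.022,0.006,0],"delta_rot":[0,0,0.0083],"claw":0.06},
  {"linear":[-0.014,0.0035,0],"delta_rot":[0,0,0],"claw":0.06},
  {"linear":[-0.006,0.001,0],"delta_rot":[0,0,0],"claw":0.06},
])

```text
time: 9.57
tcp_pos: [0.5573, -0.2948, 0.1312]
ee_rot: [-2.315, -2.12, 0.005]
force: [-1.2, -0.6, 0.5]
width: 0.06
```

Request:
apply_moves([
  {"linear":[0,0,0],"delta_rot":[0,0,0],"claw":0.06},
  {"linear":[0,0,0.01],"delta_rot":[0,0,0],"claw":0.06},
  {"linear":[0,0,0.01],"delta_rot":[0,0,0],"claw":0.06},
  {"linear":[0,0,0],"delta_rot":[0,0,0],"claw":0.06},
  {"linear":[0,0,0],"delta_rot":[0,0,0],"claw":0.06},
])

```text
time: 9.98
tcp_pos: [0.5581, -0.2898, 0.1126]
ee_rot: [-2.308, -2.127, 0.001]
force: [-0.4, -0.4, -0.2]
width: 0.0598
```

```bash
python3 -c "
from pl import *
st();plan([((.5600,-.290,.0403),-4.8,4,0.06)])
"
```

```text
t 9.98 tcp [ 0.5581 -0.2898  0.1126] yawy -4.67 tilt 0.2 F [-0.4 -0.4 -0.2] M [ 0.01  0.03 -0.01] w 0.0598 q [ 0.62  0.73 -0.3   1.61  0.26  0.85  0.13]
{"linear": [-0.0001, 0.0005, 0.0181], "delta_rot": [-0.0008, -0.0004, 0.0006], "claw": 0.06} 
{"linear": [-0.0, 0.0005, 0.0181], "delta_rot": [-0.0007, -0.0004, 0.0006], "claw": 0.06} 
{"linear": [-0.0, 0.0005, 0.0181], "delta_rot": [-0.0008, -0.0005, 0.0006], "claw": 0.06} 
{"linear": [-0.0001, 0.0005, 0.018], "delta_rot": [-0.0007, -0.0004, 0.0005], "claw": 0.06}
```

Request:
apply_moves([
  {"linear":[0,0.0005,0.018],"delta_rot":[0,0,0.002],"claw":0.06},
  {"linear":[0,0.0005,0.022],"delta_rot":[0,0,0],"claw":0.06},
  {"linear":[0,0.0005,0.018],"delta_rot":[0,0,0],"claw":0.06},
  {"linear":[0,0.0005,0.01],"delta_rot":[0,0,0],"claw":0.06},
  {"linear":[0,0,0.0045],"delta_rot":[0,0,0],"claw":0.06},
  {"linear":[0,0,0],"delta_rot":[0,0,0],"claw":0.06},
  {"linear":[0,0,0],"delta_rot":[0,0,0],"claw":0.06},
])

```text
time: 10.57
tcp_pos: [0.5615, -0.2918, 0.0423]
ee_rot: [2.313, 2.124, 0.001]
force: [0.3, -0.5, -0.5]
width: 0.0595
```

```bash
python3 -c "
from pl import *
from shot import *
shot('9','scene'); crop('9','scene',210,300,90,200,7)
st()
"
```

```text
t 10.62 tcp [ 0.5618 -0.292   0.0427] yawy -4.9 tilt 0.13 F [-0.5 -0.4 -0.8] M [ 0.07  0.02 -0.02] w 0.0599 q [ 0.6   0.82 -0.27  1.65  0.3   0.71  0.1 ]
```

View pics/z_scene9.png

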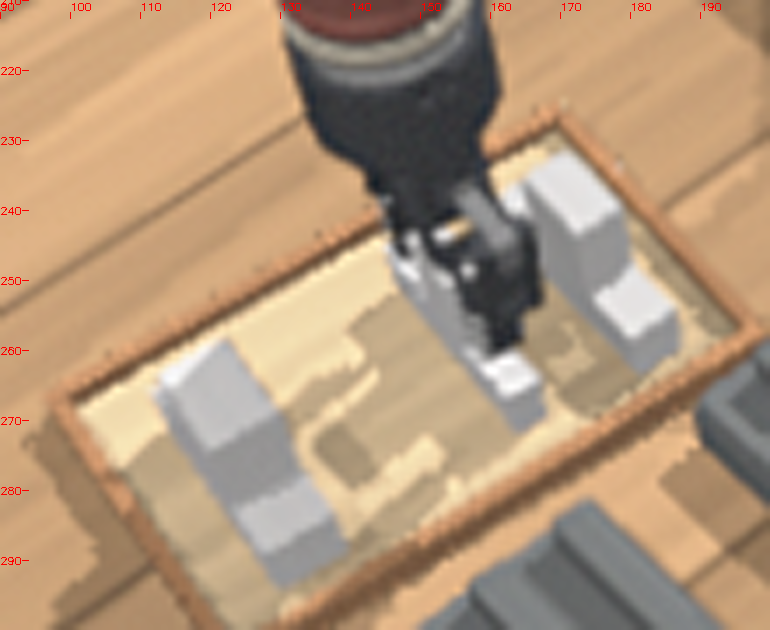

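Request:
apply_moves([
  {"linear":[0.0015,-0.001,0.0015],"delta_rot":[0,0,0],"claw":0.06},
  {"linear":[0,0,0],"delta_rot":[0,0,0],"claw":0.0},
  {"linear":[0,0,0],"delta_rot":[0,0,0],"claw":0.0},
  {"linear":[0,0,0],"delta_rot":[0,0,0],"claw":0.0},
  {"linear":[0,0,0],"delta_rot":[0,0,0],"claw":0.0},
  {"linear":[0,0,0],"delta_rot":[0,0,0],"claw":0.0},
])

```text
time: 11.12
tcp_pos: [0.5603, -0.2904, 0.0408]
ee_rot: [2.314, 2.124, 0.0]
force: [-1.4, -0.5, 5.3]
width: 0.0335
```

```bash
python3 -c "
from pl import *
st()
p,r,s=cur()
# target: TCP holder-y: 12 centre at TCP -.0088 ; 16 centre = 15 mm lower (8 +1 from cheek => y=9; 24-9=15)
print();plan([((.505,-.0238,.134),0,9,0)],start=((p[0],p[1],.134),-4.8))
"
```

```text
t 11.12 tcp [ 0.5603 -0.2904  0.0408] yawy -4.91 tilt 0.05 F [-1.4 -0.5  5.3] M [0.11 0.3  0.03] w 0.0335 q [ 0.6   0.82 -0.27  1.65  0.3   0.71  0.1 ]

{"linear": [0.029, -0.0086, 0.0], "delta_rot": [0.0, 0.0, -0.0093], "claw": 0} 
{"linear": [0.0291, -0.0083, 0.0], "delta_rot": [0.0, 0.0, -0.0093], "claw": 0} 
{"linear": [0.0292, -0.0081, 0.0], "delta_rot": [0.0, 0.0, -0.0093], "claw": 0} 
{"linear": [0.0292, -0.0078, 0.0], "delta_rot": [0.0, 0.0, -0.0093], "claw": 0} 
{"linear": [0.0293, -0.0075, 0.0], "delta_rot": [0.0, 0.0, -0.0093], "claw": 0} 
{"linear": [0.0294, -0.0072, 0.0], "delta_rot": [0.0, 0.0, -0.0093], "claw": 0} 
{"linear": [0.0294, -0.007, 0.0], "delta_rot": [0.0, 0.0, -0.0093], "claw": 0} 
{"linear": [0.0295, -0.0067, 0.0], "delta_rot": [0.0, 0.0, -0.0093], "claw": 0} 
{"linear": [0.0296, -0.0064, 0.0], "delta_rot": [0.0, 0.0, -0.0094], "claw": 0}
```

Request:
apply_moves([
  {"linear":[0,0,-0.008],"delta_rot":[0,0,0],"claw":0.0},
  {"linear":[0,0,-0.022],"delta_rot":[0,0,0],"claw":0.0},
  {"linear":[0,0,-0.03],"delta_rot":[0,0,0],"claw":0.0},
  {"linear":[0,0,-0.02],"delta_rot":[0,0,0],"claw":0.0},
  {"linear":[0,0,-0.01],"delta_rot":[0,0,0],"claw":0.0},
])

```text
time: 11.53
tcp_pos: [0.5614, -0.2906, 0.133]
ee_rot: [2.312, 2.121, 0.003]
force: [0.1, -0.5, -0.6]
width: 0.0332
```

Request:
apply_moves([
  {"linear":[0.0145,-0.0045,0],"delta_rot":[0,0,-0.0093],"claw":0.0},
  {"linear":[0.029,-0.0085,0],"delta_rot":[0,0,-0.0093],"claw":0.0},
  {"linear":[0.029,-0.008,0],"delta_rot":[0,0,-0.0093],"claw":0.0},
  {"linear":[0.0292,-0.0078,0],"delta_rot":[0,0,-0.0093],"claw":0.0},
  {"linear":[0.0293,-0.0075,0],"delta_rot":[0,0,-0.0093],"claw":0.0},
  {"linear":[0.0294,-0.0072,0],"delta_rot":[0,0,-0.0093],"claw":0.0},
  {"linear":[0.0294,-0.007,0],"delta_rot":[0,0,-0.0093],"claw":0.0},
  {"linear":[0.0295,-0.0067,0],"delta_rot":[0,0,-0.0093],"claw":0.0},
  {"linear":[0.0225,-0.005,0],"delta_rot":[0,0,-0.0093],"claw":0.0},
  {"linear":[0.0145,-0.003,0],"delta_rot":[0,0,0],"claw":0.0},
  {"linear":[0.007,-0.0015,0],"delta_rot":[0,0,0],"claw":0.0},
  {"linear":[0,0,0],"delta_rot":[0,0,0],"claw":0.0},
])

```text
time: 12.53
tcp_pos: [0.504, -0.0222, 0.1297]
ee_rot: [-2.218, -2.222, 0.0]
force: [0.1, -0.1, -2.5]
width: 0.0329
```

Request:
apply_moves([
  {"linear":[0,0,0.01],"delta_rot":[0,0,0],"claw":0.0},
  {"linear":[0,0,0.01],"delta_rot":[0,0,0],"claw":0.0},
  {"linear":[0,0,0.01],"delta_rot":[0,0,0],"claw":0.0},
  {"linear":[0,0,0],"delta_rot":[0,0,0],"claw":0.0},
  {"linear":[0,0,0],"delta_rot":[0,0,0],"claw":0.0},
])

```text
time: 12.95
tcp_pos: [0.504, -0.0251, 0.0987]
ee_rot: [-2.224, -2.216, 0.003]
force: [-0.1, -0.4, -1.4]
width: 0.033
```

```bash
python3 -c "
from pl import *
st()
from wf import *
shot('10','scene')
p=cur()[0]; z=p[2]-.0342
b=[]
for c,w,L,z,col in (((p[0]-.0022,p[1]-.0017),.016,.034,z,(0,0,255)),((.5025,-.0105),.012,.028,0,(0,255,0))):
  b+=[(box(c,.1,w,z,z+.028),col),(box(c,L,w,z+.028,z+.068),(255,0,255))]
overlay('10','scene',155,215,190,250,12,b,'w10')
"
```

```text
t 12.95 tcp [ 0.504  -0.0251  0.0987] yawy -0.2 tilt 0.16 F [-0.1 -0.4 -1.4] M [-0.05 -0.01  0.04] w 0.033 q [ 0.2   0.59 -0.29  1.98  0.28  0.61 -0.28]
```

View pics/w10.png

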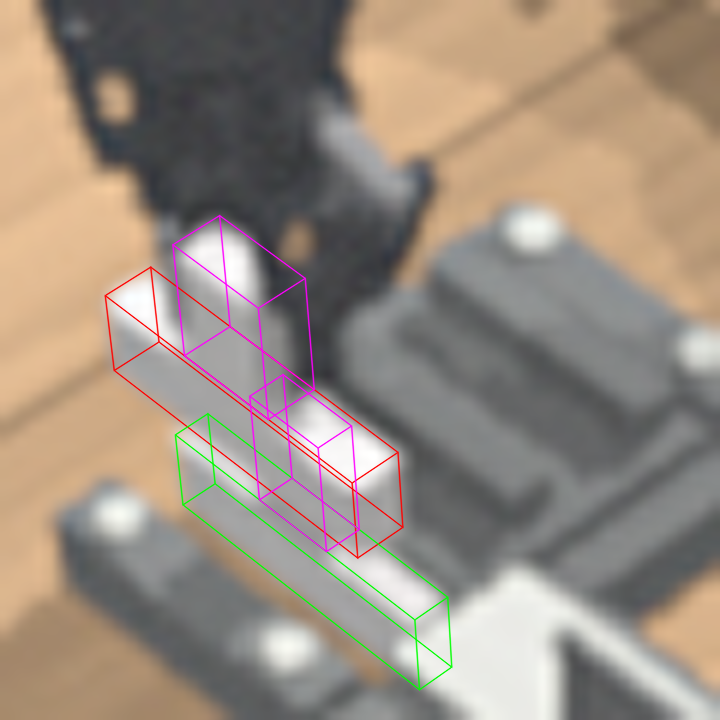

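Request:
apply_moves([
  {"linear":[0.0005,0.0006,0.01],"delta_rot":[0,0,-0.003],"claw":0.0},
  {"linear":[0.0005,0,0.01],"delta_rot":[0,0,0],"claw":0.0},
  {"linear":[0,0,0.008],"delta_rot":[0,0,0],"claw":0.0},
  {"linear":[0,0,0.002],"delta_rot":[0,0,0],"claw":0.0},
  {"linear":[0,0,0],"delta_rot":[0,0,0],"claw":0.0},
  {"linear":[0,0,0],"delta_rot":[0,0,0],"claw":0.0},
])

```text
time: 13.5
tcp_pos: [0.5052, -0.0232, 0.0698]
ee_rot: [-2.22, -2.222, 0.001]
force: [0.5, -0.3, -1.8]
width: 0.0334
```

```bash
python3 -c "
from pl import *
st()
from wf import *
shot('11','scene')
p=cur()[0]; z=p[2]-.0342
b=[]
for c,w,L,z,col in (((p[0]-.0022,p[1]-.0017),.016,.034,z,(0,0,255)),((.5025,-.0105),.012,.028,0,(0,255,0))):
  b+=[(box(c,.1,w,z,z+.028),col),(box(c,L,w,z+.028,z+.068),(255,0,255))]
overlay('11','scene',165,215,190,240,14,b,'w11')
st()
"
```

```text
t 13.5 tcp [ 0.5052 -0.0232  0.0698] yawy 0.07 tilt 0.03 F [ 0.5 -0.3 -1.8] M [-0.01 -0.01  0.03] w 0.0334 q [ 0.18  0.64 -0.27  2.    0.31  0.54 -0.3 ]
t 13.55 tcp [ 0.5055 -0.0232  0.0701] yawy 0.06 tilt 0.0 F [ 0.1 -0.3 -2.6] M [-0.07  0.01 -0.01] w 0.0332 q [ 0.18  0.64 -0.27  2.    0.31  0.54 -0.3 ]
```

View pics/w11.png

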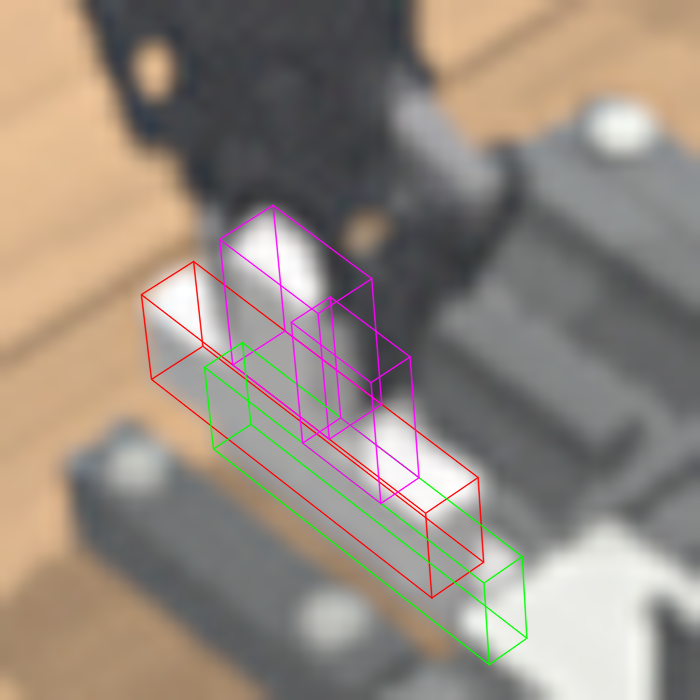

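Request:
apply_moves([
  {"linear":[-0.001,0,0.003],"delta_rot":[0,0,0],"claw":0.0},
  {"linear":[0,0,0.004],"delta_rot":[0,0,0],"claw":0.0},
  {"linear":[0,0,0.003],"delta_rot":[0,0,0],"claw":0.0},
  {"linear":[0,0,0],"delta_rot":[0,0,0],"claw":0.0},
])

```text
time: 13.88
tcp_pos: [0.505, -0.0242, 0.0594]
ee_rot: [-2.22, -2.222, 0.001]
force: [-0.5, 0.2, -1.3]
width: 0.0331
```

Request:
apply_moves([
  {"linear":[0,0,0.002],"delta_rot":[0,0,0],"claw":0.0},
  {"linear":[0,0,0.002],"delta_rot":[0,0,0],"claw":0.0},
  {"linear":[0,0,0],"delta_rot":[0,0,0],"claw":0.0},
])

```text
time: 14.13
tcp_pos: [0.5052, -0.0242, 0.0557]
ee_rot: [-2.22, -2.222, 0.001]
force: [-0.1, 0.1, -0.5]
width: 0.0333
```

Request:
apply_moves([
  {"linear":[0,0,0.002],"delta_rot":[0,0,0],"claw":0.0},
  {"linear":[0,0,0.002],"delta_rot":[0,0,0],"claw":0.0},
  {"linear":[0,0,0.002],"delta_rot":[0,0,0],"claw":0.0},
  {"linear":[0,0,0],"delta_rot":[0,0,0],"claw":0.0},
])

```text
time: 14.47
tcp_pos: [0.5051, -0.0242, 0.0496]
ee_rot: [-2.22, -2.222, 0.001]
force: [-0.4, 0.7, -1.6]
width: 0.0337
```

Request:
apply_moves([
  {"linear":[0,0,0.003],"delta_rot":[0,0,0],"claw":0.0},
  {"linear":[0,0,0.003],"delta_rot":[0,0,0],"claw":0.0},
  {"linear":[0,0,0],"delta_rot":[0,0,0],"claw":0.0},
])

```text
time: 14.72
tcp_pos: [0.505, -0.0242, 0.0435]
ee_rot: [-2.22, -2.222, 0.001]
force: [-0.2, 0.3, -1.3]
width: 0.0333
```

Request:
apply_moves([
  {"linear":[0,0,0.003],"delta_rot":[0,0,0],"claw":0.0},
  {"linear":[0,0,0.003],"delta_rot":[0,0,0],"claw":0.0},
  {"linear":[0,0,0.002],"delta_rot":[0,0,0],"claw":0.0},
  {"linear":[0,0,0],"delta_rot":[0,0,0],"claw":0.0},
])

```text
time: 15.05
tcp_pos: [0.505, -0.0242, 0.0355]
ee_rot: [-2.22, -2.222, 0.001]
force: [0.3, 0.4, -1.1]
width: 0.0332
```

Request:
apply_moves([
  {"linear":[0,0,0.001],"delta_rot":[0,0,0],"claw":0.0},
  {"linear":[0,0,0.001],"delta_rot":[0,0,0],"claw":0.0},
  {"linear":[0,0,0],"delta_rot":[0,0,0],"claw":0.0},
])

```text
time: 15.3
tcp_pos: [0.5055, -0.0242, 0.0347]
ee_rot: [2.22, 2.222, 0.0]
force: [-2.0, -0.4, 4.3]
width: 0.0333
```

Request:
apply_moves([
  {"linear":[0,0,-0.0008],"delta_rot":[0,0,0],"claw":0.05},
  {"linear":[0,0,0],"delta_rot":[0,0,0],"claw":0.05},
  {"linear":[0,0,0],"delta_rot":[0,0,0],"claw":0.05},
  {"linear":[0,0,-0.005],"delta_rot":[0,0,0],"claw":0.05},
  {"linear":[0,0,-0.015],"delta_rot":[0,0,0],"claw":0.05},
  {"linear":[0,0,-0.035],"delta_rot":[0,0,0],"claw":0.05},
  {"linear":[0,0,-0.035],"delta_rot":[0,0,0],"claw":0.05},
  {"linear":[0,0,-0.035],"delta_rot":[0,0,0],"claw":0.05},
  {"linear":[0,0,-0.02],"delta_rot":[0,0,0],"claw":0.05},
  {"linear":[0,0,-0.01],"delta_rot":[0,0,0],"claw":0.05},
])

```text
time: 16.13
tcp_pos: [0.507, -0.024, 0.1934]
ee_rot: [2.217, 2.219, 0.007]
force: [0.3, -0.1, 0.6]
width: 0.0502
```

```bash
python3 -c "
from pl import *
st()
from wf import *
shot('12','scene')
b=[]
for c,w,L,z,col in (((.5025,-.0255),.016,.034,0,(0,0,255)),((.5025,-.0105),.012,.028,0,(0,255,0))):
  b+=[(box(c,.1,w,z,z+.028),col),(box(c,L,w,z+.028,z+.068),(255,0,255))]
overlay('12','scene',170,220,190,240,14,b,'w12')
from m import *
for n in W:
  q=sel(W[n],.3,.75,.2,.4,.062+OFF[n],.1+OFF[n])
  c=np.median(q,0)
  # handle: colour
  z=np.load(f'pics/{n}0.npz'); 
  C=z['p'].reshape(-1,3).astype(int); P=W[n].reshape(-1,3)
  m=np.isfinite(P[:,0])&(P[:,0]>.3)&(P[:,0]<.75)&(P[:,1]>.2)&(P[:,1]<.4)&(P[:,2]>.055)&(P[:,2]<.11)
  hm=m&(C[:,0]>150)&(C[:,0]-C[:,2]>50)
  H=P[hm]; r=cv2.minAreaRect((H[:,:2]*1000).astype(np.float32)); print(n,'handle',hm.sum(),H.mean(0).round(4),np.round(r[0],1),np.round(r[1],1),r[2],'zpct',np.percentile(H[:,2],[5,50,95]).round(4))
  D=P[m&(C.max(1)<110)]
  l=cv2.fitLine((D[:,:2]).astype(np.float32),cv2.DIST_HUBER,0,.001,.001).ravel(); print(' rod dark line',len(D),l.round(4),np.degrees(np.arctan2(l[1],l[0])))
  # rod far tip
  t=D[np.argsort(D[:,0])]; print(' ends',t[:3].round(4).tolist(),t[-3:].round(4).tolist())
"
```

```text
t 16.13 tcp [ 0.507  -0.024   0.1934] yawy 0.06 tilt 0.37 F [ 0.3 -0.1  0.6] M [-0.03 -0.05 -0.02] w 0.0502 q [ 0.25  0.46 -0.36  1.88  0.21  0.84 -0.21]
scene handle 93 [0.4403 0.3048 0.0892] [492.  294.7] [ 32.  296.2] 82.93099975585938 zpct [0.0717 0.0921 0.095 ]
 rod dark line 227 [ 0.9971 -0.0762  0.4625  0.3023] -4.371075
 ends [[0.3273, 0.3088, 0.0887], [0.3281, 0.3134, 0.0822], [0.3292, 0.3123, 0.088]] [[0.672, 0.2834, 0.0825], [0.6722, 0.2858, 0.0675], [0.673, 0.2863, 0.0585]]
top handle 278 [0.4372 0.3107 0.0889] [491.  305.8] [ 17.3 351.4] 84.88752746582031 zpct [0.0816 0.0893 0.0927]
 rod dark line 543 [ 0.9967 -0.0806  0.4788  0.305 ] -4.6209354
 ends [[0.3187, 0.3185, 0.0828], [0.3207, 0.3221, 0.0791], [0.3208, 0.3196, 0.0791]] [[0.6652, 0.287, 0.0747], [0.6659, 0.2908, 0.0817], [0.6662, 0.2875, 0.0603]]
```

View pics/w12.png

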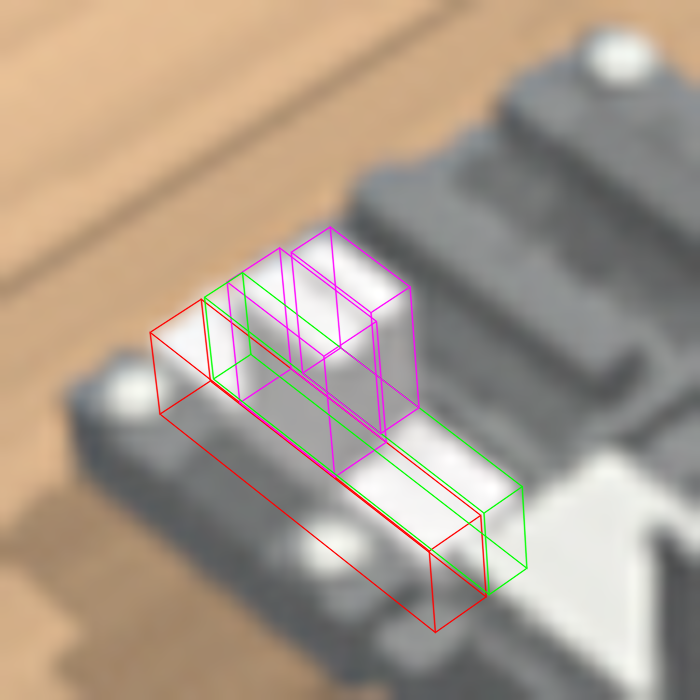

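Both packers sit flush in the gap (packer 16 at display (330,420), packer 12 behind it). Next I'll fit the rod.

```bash
python3 -c "
from pl import *
st()
from wf import *
shot('13','top');shot('13','scene')
# fit: axis ends via rays
def top(X,Y,z): return ray('top',130+X/5-.5,165+Y/5-.5,z)
def sc(X,Y,z): return ray('scene',235+X/8-.5,110+Y/8-.5,z)
a,b=top(55,690,.08),top(157,15,.08); print('top',a,b,np.degrees(np.arctan2(*(b-a)[::-1])),np.linalg.norm(b-a))
a,b=sc(102,90,.08),sc(628,455,.08); print('sc',a,b,np.degrees(np.arctan2(*(b-a)[::-1])),np.linalg.norm(b-a))
print('hooktip sc',sc(614,540,.03))
def rod(g,yaw,z=.08):
  d=np.array([np.cos(np.radians(yaw)),np.sin(np.radians(yaw))])
  return [(box(g,.1,.018,z-.012,z+.012,yaw),(0,0,255)),(box(g+d*.0675,.355,.01,z-.005,z+.005,yaw),(0,255,0)),(box(g+d*.24,.01,.01,z-.05,z,yaw),(255,0,255))]
for yaw,g,o in ((-5,(.430,.3095),'t'),(-5,(.432,.3075),'s')):
  if o=='t': overlay('13','top',160,305,120,190,5,rod(np.array(g),yaw),'wrt')
  else: overlay('13','scene',110,185,235,325,8,rod(np.array(g),yaw),'wrs')
"
```

```text
t 16.18 tcp [ 0.5073 -0.0241  0.1936] yawy 0.05 tilt 0.4 F [-0.1  0.3  1.2] M [-0.05 -0.02  0.03] w 0.0502 q [ 0.25  0.46 -0.36  1.88  0.21  0.83 -0.21]
top [0.3194 0.3211] [0.6656 0.2919] -4.821162054315141 0.34742924459521246
sc [0.3185 0.3188] [0.6655 0.2917] -4.465620472193322 0.3480566189573185
hooktip sc [0.6645 0.2919]
```

View pics/wrt.png

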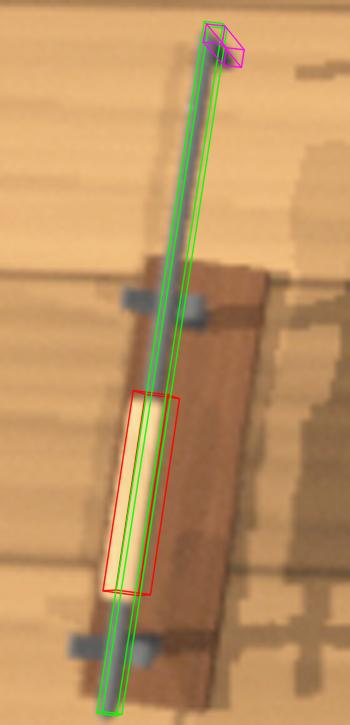

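View pics/wrs.png

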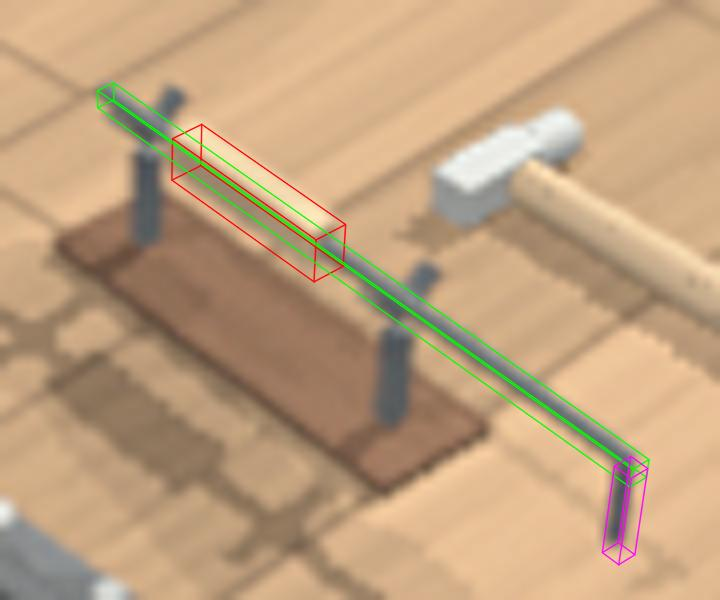

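```bash
python3 -c "
from wf import *
def rod(g,yaw,z=.08):
  d=np.array([np.cos(np.radians(yaw)),np.sin(np.radians(yaw))])
  return [(box(g,.1,.018,z-.012,z+.012,yaw),(0,0,255)),(box(g+d*.0675,.355,.01,z-.005,z+.005,yaw),(0,255,0)),(box(g+d*.24,.01,.01,z-.05,z,yaw),(255,0,255))]
overlay('13','top',160,305,120,190,5,rod(np.array((.429,.3135)),-5),'wrt')
overlay('13','scene',110,185,235,325,8,rod(np.array((.430,.3115)),-5),'wrs')
"
```

```text
(no output)
```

View pics/wrt.png

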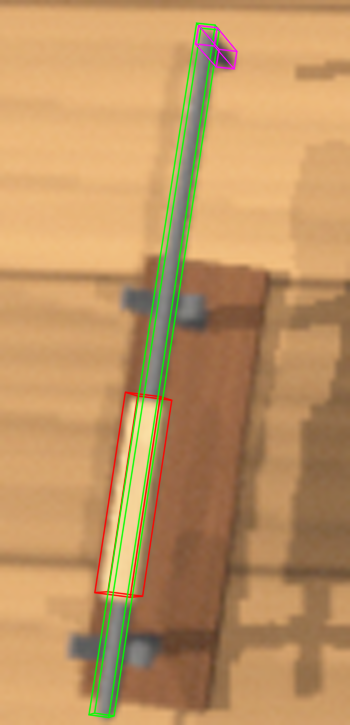

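View pics/wrs.png

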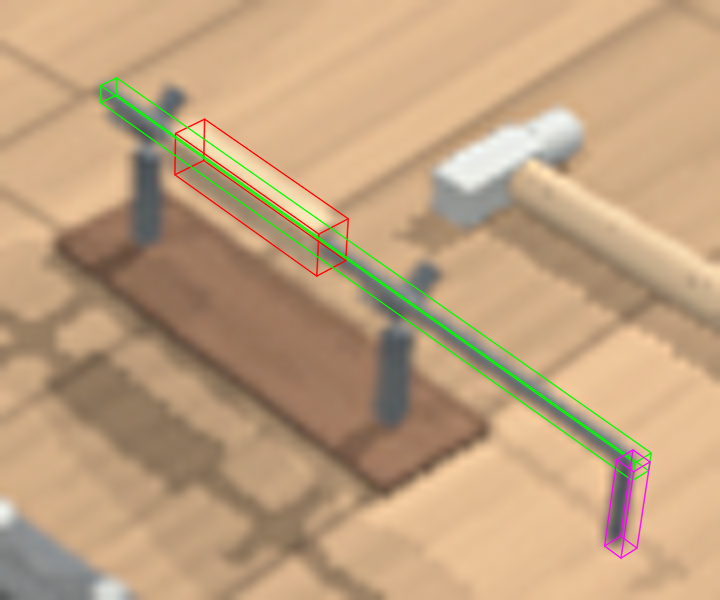

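```bash
python3 -c "
from pl import *
st()
plan([((.430,.314,.16),85.2,14,0.06)])
"
```

```text
t 16.28 tcp [ 0.5051 -0.0244  0.1898] yawy 0.05 tilt 0.02 F [-0.1 -0.7 -1.1] M [-0.03 -0.02 -0.01] w 0.0497 q [ 0.25  0.46 -0.36  1.88  0.21  0.83 -0.21]
{"linear": [0.0242, -0.0053, 0.0021], "delta_rot": [-0.0, 0.0, -0.1062], "claw": 0.06} 
{"linear": [0.0246, -0.0028, 0.0021], "delta_rot": [-0.0, 0.0, -0.1062], "claw": 0.06} 
{"linear": [0.0248, -0.0001, 0.0021], "delta_rot": [-0.0, 0.0, -0.1062], "claw": 0.06} 
{"linear": [0.0246, 0.0025, 0.0021], "delta_rot": [-0.0, 0.0, -0.1061], "claw": 0.06} 
{"linear": [0.0242, 0.0051, 0.0021], "delta_rot": [-0.0, 0.0, -0.1062], "claw": 0.06} 
{"linear": [0.0236, 0.0076, 0.0021], "delta_rot": [-0.0, 0.0, -0.1061], "claw": 0.06} 
{"linear": [0.0226, 0.0101, 0.0021], "delta_rot": [-0.0, 0.0, -0.1062], "claw": 0.06} 
{"linear": [0.0214, 0.0124, 0.0021], "delta_rot": [-0.0, 0.0, -0.1061], "claw": 0.06} 
{"linear": [0.02, 0.0146, 0.0021], "delta_rot": [-0.0, 0.0, -0.1062], "claw": 0.06} 
{"linear": [0.0183, 0.0166, 0.0022], "delta_rot": [-0.0, 0.0, -0.1061], "claw": 0.06} 
{"linear": [0.0165, 0.0185, 0.0021], "delta_rot": [-0.0, 0.0001, -0.1062], "claw": 0.06} 
{"linear": [0.0144, 0.0202, 0.0022], "delta_rot": [-0.0, 0.0, -0.1061], "claw": 0.06} 
{"linear": [0.0122, 0.0215, 0.0021], "delta_rot": [-0.0001, 0.0001, -0.1062], "claw": 0.06} 
{"linear": [0.0098, 0.0227, 0.0022], "delta_rot": [-0.0001, 0.0, -0.1061], "claw": 0.06}
```

Request:
apply_moves([
  {"linear":[0.0242,-0.0053,0],"delta_rot":[0,0,-0.1062],"claw":0.06},
  {"linear":[0.0246,-0.0028,0],"delta_rot":[0,0,-0.1062],"claw":0.06},
  {"linear":[0.0248,0,0],"delta_rot":[0,0,-0.1062],"claw":0.06},
  {"linear":[0.0246,0.0025,0.002],"delta_rot":[0,0,-0.1062],"claw":0.06},
  {"linear":[0.0242,0.005,0.002],"delta_rot":[0,0,-0.1062],"claw":0.06},
  {"linear":[0.0236,0.0076,0.002],"delta_rot":[0,0,-0.1062],"claw":0.06},
  {"linear":[0.0226,0.01,0.002],"delta_rot":[0,0,-0.1062],"claw":0.06},
  {"linear":[0.0214,0.0124,0.003],"delta_rot":[0,0,-0.1062],"claw":0.06},
  {"linear":[0.02,0.0146,0.003],"delta_rot":[0,0,-0.1062],"claw":0.06},
  {"linear":[0.0183,0.0166,0.003],"delta_rot":[0,0,-0.1062],"claw":0.06},
  {"linear":[0.0165,0.0185,0.003],"delta_rot":[0,0,-0.1062],"claw":0.06},
  {"linear":[0.0144,0.02,0.003],"delta_rot":[0,0,-0.1062],"claw":0.06},
])

```text
time: 17.28
tcp_pos: [0.4391, 0.2658, 0.1643]
ee_rot: [-0.453, -3.105, 0.004]
force: [0.0, 0.4, 0.3]
width: 0.0603
```

Request:
apply_moves([
  {"linear":[0.0122,0.0215,0.003],"delta_rot":[0,0,-0.1062],"claw":0.06},
  {"linear":[0.0065,0.015,0.003],"delta_rot":[0,0,-0.1061],"claw":0.06},
  {"linear":[0.0033,0.0077,0],"delta_rot":[0,0,0],"claw":0.06},
  {"linear":[0,0,0],"delta_rot":[0,0,0],"claw":0.06},
  {"linear":[0,0,0],"delta_rot":[0,0,0],"claw":0.06},
  {"linear":[0,0,0],"delta_rot":[0,0,0],"claw":0.06},
])

```text
time: 17.78
tcp_pos: [0.4295, 0.3117, 0.1601]
ee_rot: [-0.136, -3.138, 0.004]
force: [-0.5, -0.1, -0.2]
width: 0.0603
```

```bash
python3 -c "
from pl import *
st()
plan([((.430,.314,.061),85.2,5,0.06)])
"
```

```text
t 17.78 tcp [0.4295 0.3117 0.1601] yawy 85.05 tilt 0.15 F [-0.5 -0.1 -0.2] M [ 0.01  0.03 -0.02] w 0.0603 q [-0.2   0.62 -0.73  1.84  0.52  0.89  0.3 ]
{"linear": [-0.0001, 0.0005, 0.0198], "delta_rot": [-0.0005, -0.0001, -0.0005], "claw": 0.06} 
{"linear": [-0.0001, 0.0005, 0.0198], "delta_rot": [-0.0005, -0.0001, -0.0005], "claw": 0.06} 
{"linear": [-0.0001, 0.0005, 0.0198], "delta_rot": [-0.0005, -0.0001, -0.0005], "claw": 0.06} 
{"linear": [-0.0, 0.0005, 0.0198], "delta_rot": [-0.0005, -0.0001, -0.0006], "claw": 0.06} 
{"linear": [-0.0001, 0.0005, 0.0199], "delta_rot": [-0.0005, -0.0001, -0.0005], "claw": 0.06}
```

Request:
apply_moves([
  {"linear":[0,0.001,0.018],"delta_rot":[0,0,0],"claw":0.06},
  {"linear":[0,0.001,0.025],"delta_rot":[0,0,0],"claw":0.06},
  {"linear":[0,0,0.025],"delta_rot":[0,0,0],"claw":0.06},
  {"linear":[0,0,0.018],"delta_rot":[0,0,0],"claw":0.06},
  {"linear":[0,0,0.009],"delta_rot":[0,0,0],"claw":0.06},
  {"linear":[0,0,0.003],"delta_rot":[0,0,0],"claw":0.06},
  {"linear":[0,0,0],"delta_rot":[0,0,0],"claw":0.06},
  {"linear":[0,0,0],"delta_rot":[0,0,0],"claw":0.06},
])

```text
time: 18.45
tcp_pos: [0.43, 0.3158, 0.0638]
ee_rot: [0.132, 3.137, 0.002]
force: [0.0, 0.2, 0.6]
width: 0.0601
```

```bash
python3 -c "
from pl import *
from shot import *
shot('14','scene'); crop('14','scene',100,185,235,325,7)
st()
"
```

```text
t 18.5 tcp [0.43  0.316 0.064] yawy 85.2 tilt 0.14 F [-0.4 -0.2  0.4] M [-0.    0.03 -0.03] w 0.0596 q [-0.28  0.74 -0.62  1.92  0.66  0.69  0.18]
```

View pics/z_scene14.png

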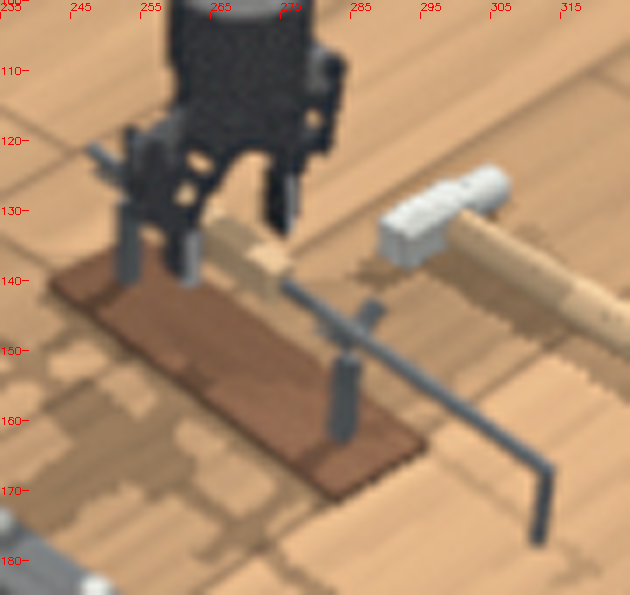

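The fingers straddle the handle at about (265,132) px. Closing now.

Request:
apply_moves([
  {"linear":[0,-0.001,0.0025],"delta_rot":[0,0,0],"claw":0.03},
  {"linear":[0,0,0],"delta_rot":[0,0,0],"claw":0.0},
  {"linear":[0,0,0],"delta_rot":[0,0,0],"claw":0.0},
  {"linear":[0,0,0],"delta_rot":[0,0,0],"claw":0.0},
  {"linear":[0,0,0],"delta_rot":[0,0,0],"claw":0.0},
  {"linear":[0,0,0],"delta_rot":[0,0,0],"claw":0.0},
])

```text
time: 19.0
tcp_pos: [0.429, 0.3104, 0.0605]
ee_rot: [-0.133, -3.138, 0.014]
force: [-1.2, -5.5, 5.9]
width: 0.0171
```

```bash
python3 -c "
from pl import *
st()
"
```

```text
t 19.0 tcp [0.429  0.3104 0.0605] yawy 85.15 tilt 0.49 F [-1.2 -5.5  5.9] M [-1.34  0.22  0.02] w 0.0171 q [-0.28  0.75 -0.61  1.93  0.67  0.69  0.18]
```

Request:
apply_moves([
  {"linear":[0,-0.003,0],"delta_rot":[0,0,0],"claw":0.0},
  {"linear":[0,0,0],"delta_rot":[0,0,0],"claw":0.0},
  {"linear":[0,0,0],"delta_rot":[0,0,0],"claw":0.0},
])

```text
time: 19.25
tcp_pos: [0.429, 0.3105, 0.0606]
ee_rot: [0.132, 3.139, -0.003]
force: [-0.3, -4.0, 3.5]
width: 0.0171
```

```bash
python3 -c "
from pl import *
st()
"
```

```text
t 19.25 tcp [0.429  0.3105 0.0606] yawy 85.2 tilt 0.12 F [-0.3 -4.   3.5] M [-0.75  0.1  -0.05] w 0.0171 q [-0.28  0.75 -0.61  1.93  0.67  0.68  0.18]
```

Request:
apply_moves([
  {"linear":[0,0,-0.006],"delta_rot":[0,0,0],"claw":0.0},
  {"linear":[0,0,-0.015],"delta_rot":[0,0,0],"claw":0.0},
  {"linear":[0,0,-0.025],"delta_rot":[0,0,0],"claw":0.0},
  {"linear":[0,0,-0.025],"delta_rot":[0,0,0],"claw":0.0},
  {"linear":[0,0,-0.02],"delta_rot":[0,0,0],"claw":0.0},
  {"linear":[0,0,-0.01],"delta_rot":[0,0,0],"claw":0.0},
  {"linear":[0,0,-0.004],"delta_rot":[0,0,0],"claw":0.0},
  {"linear":[0,0,0],"delta_rot":[0,0,0],"claw":0.0},
  {"linear":[0,0,0],"delta_rot":[0,0,0],"claw":0.0},
])

```text
time: 20.0
tcp_pos: [0.4284, 0.311, 0.1642]
ee_rot: [-0.13, -3.137, 0.002]
force: [-0.7, 0.5, -4.4]
width: 0.017
```

```bash
python3 -c "
from pl import *
st()
from wf import *
shot('15','scene')
p=cur()[0]
def rod(g,yaw,z=.08):
  d=np.array([np.cos(np.radians(yaw)),np.sin(np.radians(yaw))])
  return [(box(g,.1,.018,z-.012,z+.012,yaw),(0,0,255)),(box(g+d*.0675,.355,.01,z-.005,z+.005,yaw),(0,255,0)),(box(g+d*.24,.01,.01,z-.05,z,yaw),(255,0,255))]
overlay('15','scene',60,170,220,330,7,rod(np.array((p[0]-.002,p[1]-.0017)),-4.8,p[2]+.019),'w15')
plan([((.503,-.008,.168),90,12,0)])
"
```

```text
t 20.0 tcp [0.4284 0.311  0.1642] yawy 85.24 tilt 0.12 F [-0.7  0.5 -4.4] M [-0.01  0.06  0.04] w 0.017 q [-0.19  0.61 -0.74  1.84  0.52  0.9   0.31]
{"linear": [-0.0084, -0.026, -0.0003], "delta_rot": [-0.0001, -0.0002, -0.0069], "claw": 0} 
{"linear": [-0.0082, -0.026, -0.0003], "delta_rot": [-0.0002, -0.0002, -0.0069], "claw": 0} 
{"linear": [-0.0081, -0.0261, -0.0003], "delta_rot": [-0.0001, -0.0002, -0.0069], "claw": 0} 
{"linear": [-0.0079, -0.0261, -0.0003], "delta_rot": [-0.0002, -0.0002, -0.0069], "claw": 0} 
{"linear": [-0.0077, -0.0262, -0.0003], "delta_rot": [-0.0001, -0.0002, -0.0069], "claw": 0} 
{"linear": [-0.0075, -0.0262, -0.0003], "delta_rot": [-0.0002, -0.0002, -0.0069], "claw": 0} 
{"linear": [-0.0073, -0.0263, -0.0003], "delta_rot": [-0.0001, -0.0002, -0.0069], "claw": 0} 
{"linear": [-0.0071, -0.0263, -0.0003], "delta_rot": [-0.0002, -0.0002, -0.0069], "claw": 0} 
{"linear": [-0.007, -0.0264, -0.0004], "delta_rot": [-0.0001, -0.0001, -0.0069], "claw": 0} 
{"linear": [-0.0068, -0.0265, -0.0003], "delta_rot": [-0.0002, -0.0002, -0.007], "claw": 0} 
{"linear": [-0.0066, -0.0265, -0.0004], "delta_rot": [-0.0001, -0.0001, -0.0069], "claw": 0} 
{"linear": [-0.0064, -0.0265, -0.0004], "delta_rot": [-0.0002, -0.0002, -0.007], "claw": 0}
```

View pics/w15.png

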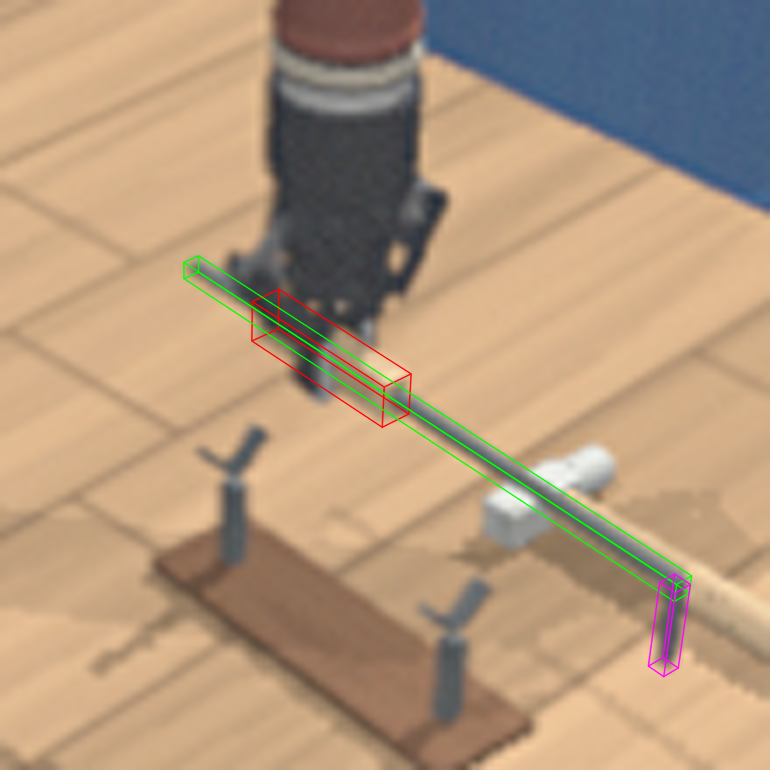

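Request:
apply_moves([
  {"linear":[-0.0042,-0.013,0],"delta_rot":[0,0,-0.0069],"claw":0.0},
  {"linear":[-0.0084,-0.026,0],"delta_rot":[0,0,-0.0069],"claw":0.0},
  {"linear":[-0.0081,-0.0285,-0.001],"delta_rot":[0,0,-0.0069],"claw":0.0},
  {"linear":[-0.008,-0.0285,-0.001],"delta_rot":[0,0,-0.0069],"claw":0.0},
  {"linear":[-0.008,-0.0285,-0.001],"delta_rot":[0,0,-0.0069],"claw":0.0},
  {"linear":[-0.0078,-0.0285,0],"delta_rot":[0,0,-0.0069],"claw":0.0},
  {"linear":[-0.0078,-0.0285,0],"delta_rot":[0,0,-0.0069],"claw":0.0},
  {"linear":[-0.0078,-0.0285,0],"delta_rot":[0,0,-0.0069],"claw":0.0},
  {"linear":[-0.0078,-0.0285,0],"delta_rot":[0,0,-0.0069],"claw":0.0},
  {"linear":[-0.0078,-0.0285,0],"delta_rot":[0,0,-0.007],"claw":0.0},
  {"linear":[-0.007,-0.025,0],"delta_rot":[0,0,-0.007],"claw":0.0},
  {"linear":[-0.006,-0.015,0],"delta_rot":[0,0,-0.007],"claw":0.0},
])

```text
time: 21.05
tcp_pos: [0.5031, -0.0035, 0.1665]
ee_rot: [-0.006, -3.138, 0.004]
force: [-0.0, -0.2, -3.4]
width: 0.017
```

Request:
apply_moves([
  {"linear":[0,-0.006,0],"delta_rot":[0,0,0],"claw":0.0},
  {"linear":[0,0,0],"delta_rot":[0,0,0],"claw":0.0},
  {"linear":[0,0,0],"delta_rot":[0,0,0],"claw":0.0},
  {"linear":[0,0,0],"delta_rot":[0,0,0],"claw":0.0},
])

```text
time: 21.38
tcp_pos: [0.5031, -0.0028, 0.1683]
ee_rot: [0.005, -3.141, -0.002]
force: [0.3, 1.1, -3.0]
width: 0.0173
```

```bash
cat >> wf.py <<'E'
def rod(g,yaw,z=.08):
  d=np.array([np.cos(np.radians(yaw)),np.sin(np.radians(yaw))])
  return [(box(g,.1,.018,z-.012,z+.012,yaw),(0,0,255)),(box(g+d*.0675,.355,.01,z-.005,z+.005,yaw),(0,255,0)),(box(g+d*.24,.01,.01,z-.05,z,yaw),(255,0,255))]
E
python3 -c "
from pl import *
st()
from wf import *
shot('16','scene');shot('16','top')
p=cur()[0]
for n in ('scene','top'):
  g=np.array((p[0]-.002,p[1]-.0017)); b=rod(g,0,p[2]+.019)+[(box((.5025+.22,-.0095),.014,.014,.036,.082),(0,255,255))]
  overlay('16',n,*((110,235,190,310) if n=='scene' else (110,260,220,320)),*(6 if n=='scene' else 4,),b,'w16'+n[0])
"
```

```text
t 21.38 tcp [ 0.5031 -0.0028  0.1683] yawy 90.19 tilt 0.09 F [ 0.3  1.1 -3. ] M [ 0.01  0.06 -0.03] w 0.0173 q [ 0.49  0.59 -0.81  1.91  0.54  0.88  0.98]
```

View pics/w16s.png

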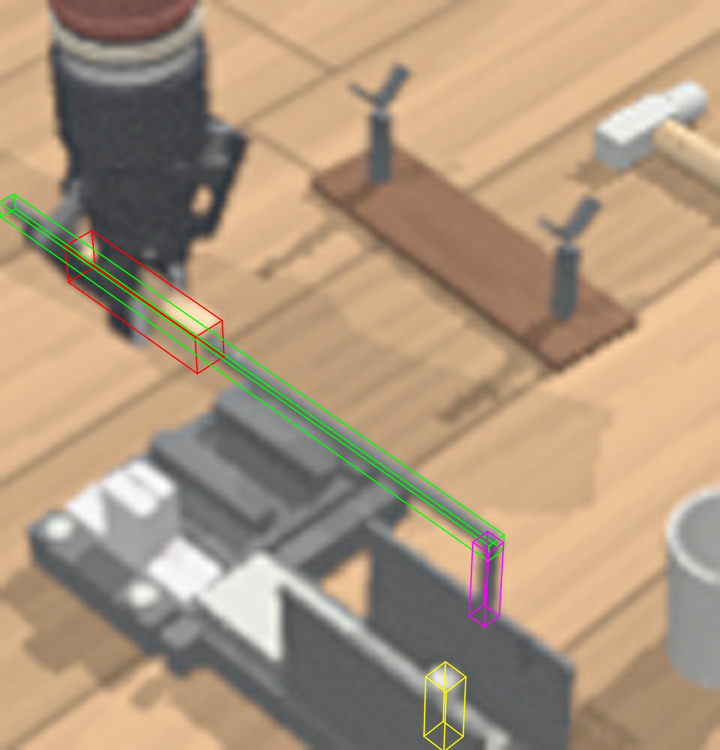

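View pics/w16t.png

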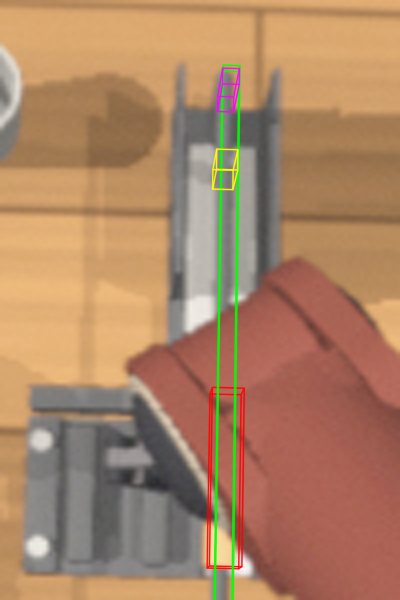

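Request:
apply_moves([
  {"linear":[-0.001,-0.003,0.008],"delta_rot":[0,0,0],"claw":0.0},
  {"linear":[-0.001,-0.002,0.014],"delta_rot":[0,0,0],"claw":0.0},
  {"linear":[0,0,0.014],"delta_rot":[0,0,0],"claw":0.0},
  {"linear":[0,0,0.004],"delta_rot":[0,0,0],"claw":0.0},
  {"linear":[0,0,0],"delta_rot":[0,0,0],"claw":0.0},
  {"linear":[0,0,0],"delta_rot":[0,0,0],"claw":0.0},
])

```text
time: 21.98
tcp_pos: [0.5058, -0.0094, 0.1284]
ee_rot: [-0.001, 3.142, 0.001]
force: [0.2, 0.9, -3.0]
width: 0.0173
```

```bash
python3 -c "
from pl import *
st()
from wf import *
shot('17','scene');shot('17','top')
p=cur()[0]
for n in ('scene','top'):
  g=np.array((p[0]-.002,p[1]-.0017)); b=rod(g,0,p[2]+.019)[2:]+[(box((.5025+.22,-.0095),.014,.014,.036,.082),(0,255,255))]
  overlay('17',n,*((170,250,230,310) if n=='scene' else (110,210,240,320)),*(9 if n=='scene' else 7,),b,'w17'+n[0])
"
```

```text
t 21.98 tcp [ 0.5058 -0.0094  0.1284] yawy 90.05 tilt 0.03 F [ 0.2  0.9 -3. ] M [ 0.02  0.05 -0.  ] w 0.0173 q [ 0.47  0.64 -0.76  1.94  0.61  0.8   0.94]
```

View pics/w17s.png

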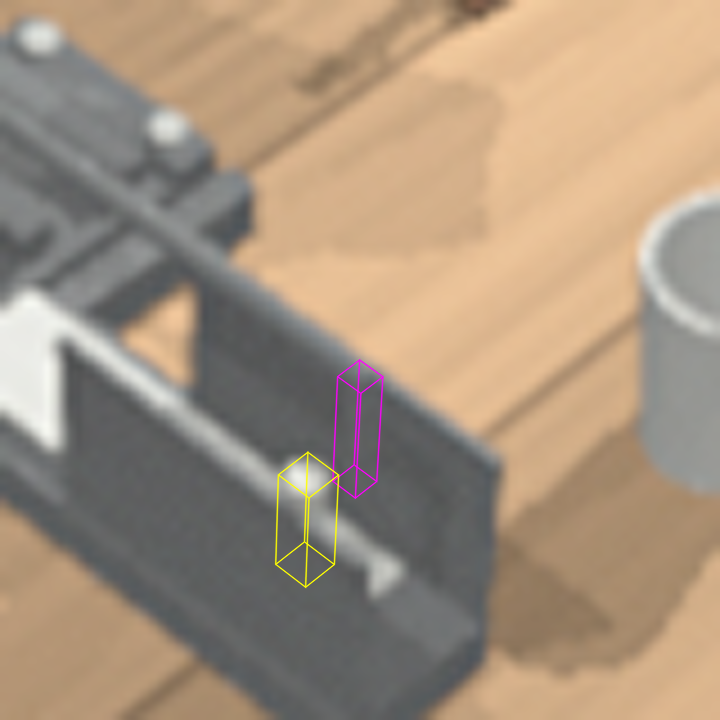

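View pics/w17t.png

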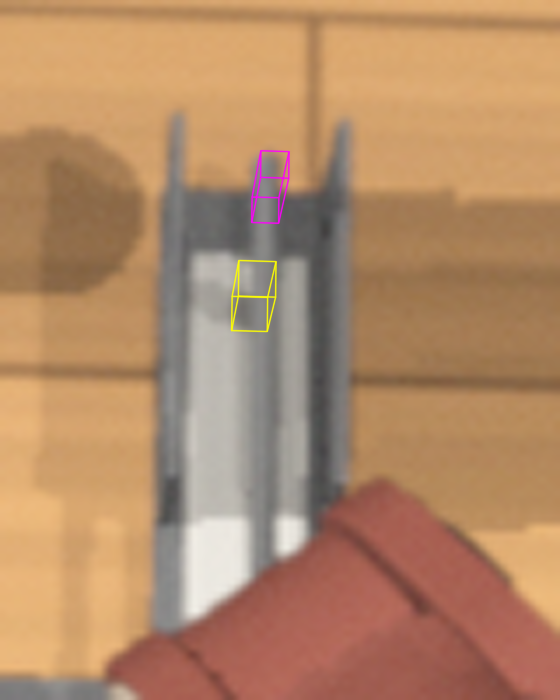

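Request:
apply_moves([
  {"linear":[0,0,0.008],"delta_rot":[0,0,0],"claw":0.0},
  {"linear":[0,0,0.012],"delta_rot":[0,0,0],"claw":0.0},
  {"linear":[0,0,0.012],"delta_rot":[0,0,0],"claw":0.0},
  {"linear":[0,0,0.008],"delta_rot":[0,0,0],"claw":0.0},
  {"linear":[0,0,0.004],"delta_rot":[0,0,0],"claw":0.0},
  {"linear":[0,0,0],"delta_rot":[0,0,0],"claw":0.0},
  {"linear":[0,0,0],"delta_rot":[0,0,0],"claw":0.0},
])

```text
time: 22.67
tcp_pos: [0.506, -0.0098, 0.0845]
ee_rot: [-0.0, 3.141, 0.0]
force: [0.0, -0.3, -3.8]
width: 0.0171
```

```bash
python3 -c "
from pl import *
st()
from wf import *
shot('18','scene')
p=cur()[0]
n='scene'
g=np.array((p[0]-.002,p[1]-.0017)); b=rod(g,0,p[2]+.019)[2:]
overlay('18',n,160,250,190,310,6,b,'w18s')
"
```

```text
t 22.67 tcp [ 0.506  -0.0098  0.0845] yawy 90.01 tilt 0.03 F [ 0.  -0.3 -3.8] M [ 0.01  0.09 -0.03] w 0.0171 q [ 0.42  0.7  -0.69  1.98  0.68  0.71  0.87]
```

View pics/w18s.png

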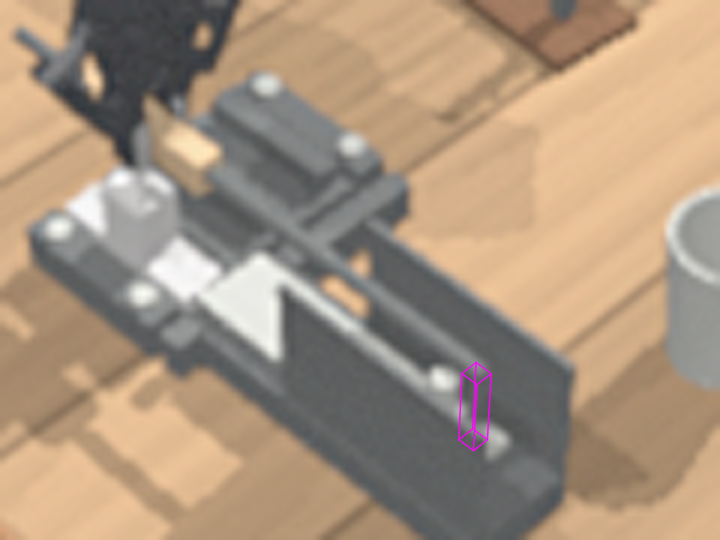

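Request:
apply_moves([
  {"linear":[0.002,0,0],"delta_rot":[0,0,0],"claw":0.0},
  {"linear":[0.003,0,0],"delta_rot":[0,0,0],"claw":0.0},
  {"linear":[0.003,0,0],"delta_rot":[0,0,0],"claw":0.0},
  {"linear":[0.003,0,0],"delta_rot":[0,0,0],"claw":0.0},
  {"linear":[0.003,0,0],"delta_rot":[0,0,0],"claw":0.0},
  {"linear":[0.003,0,0],"delta_rot":[0,0,0],"claw":0.0},
])

```text
time: 23.22
tcp_pos: [0.4895, -0.0099, 0.0847]
ee_rot: [0.0, 3.139, 0.001]
force: [3.0, 1.3, -4.6]
width: 0.0174
```

Request:
apply_moves([
  {"linear":[0.003,0,0],"delta_rot":[0,0,0],"claw":0.0},
  {"linear":[0.003,0,0],"delta_rot":[0,0,0],"claw":0.0},
  {"linear":[0.003,0,0],"delta_rot":[0,0,0],"claw":0.0},
  {"linear":[0.003,0,0],"delta_rot":[0,0,0],"claw":0.0},
  {"linear":[0.003,0,0],"delta_rot":[0,0,0],"claw":0.0},
])

```text
time: 23.63
tcp_pos: [0.4737, -0.0099, 0.0845]
ee_rot: [0.0, 3.141, 0.0]
force: [2.9, -0.5, -3.6]
width: 0.0171
```

```bash
python3 -c "
from pl import *
st()
from wf import *
shot('19','scene')
overlay('19','scene',160,250,190,310,6,[(box((.5025+.22,-.0095),.014,.014,.036,.082),(0,255,255))],'w19s')
"
```

```text
t 23.63 tcp [ 0.4737 -0.0099  0.0845] yawy 90.0 tilt 0.04 F [ 2.9 -0.5 -3.6] M [ 0.01 -0.56 -0.07] w 0.0171 q [ 0.43  0.66 -0.69  2.07  0.7   0.66  0.84]
```

View pics/w19s.png

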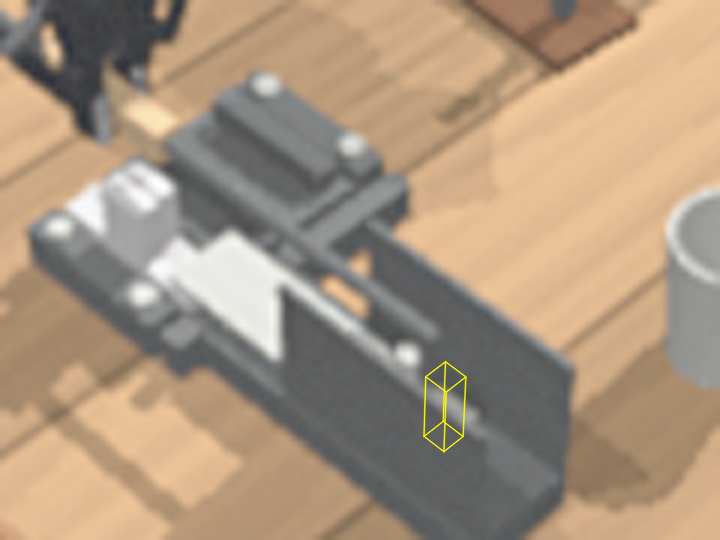

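Bolt moving at about 3 N. I'll continue to the stop in small steps.

Request:
apply_moves([
  {"linear":[0.002,0,0],"delta_rot":[0,0,0],"claw":0.0},
  {"linear":[0.002,0,0],"delta_rot":[0,0,0],"claw":0.0},
  {"linear":[0.002,0,0],"delta_rot":[0,0,0],"claw":0.0},
  {"linear":[0,0,0],"delta_rot":[0,0,0],"claw":0.0},
])

```text
time: 24.02
tcp_pos: [0.4671, -0.01, 0.0843]
ee_rot: [0.0, -3.141, 0.0]
force: [0.7, -0.7, -3.0]
width: 0.0171
```

Request:
apply_moves([
  {"linear":[0.0015,0,0],"delta_rot":[0,0,0],"claw":0.0},
  {"linear":[0.0015,0,0],"delta_rot":[0,0,0],"claw":0.0},
  {"linear":[0,0,0],"delta_rot":[0,0,0],"claw":0.0},
])

```text
time: 24.27
tcp_pos: [0.4665, -0.0098, 0.0847]
ee_rot: [0.0, 3.138, 0.002]
force: [5.7, 0.4, -5.7]
width: 0.0171
```

Request:
apply_moves([
  {"linear":[0.0015,0,0],"delta_rot":[0,0,0],"claw":0.0},
  {"linear":[0.0015,0,0],"delta_rot":[0,0,0],"claw":0.0},
  {"linear":[0,0,0],"delta_rot":[0,0,0],"claw":0.0},
])

```text
time: 24.52
tcp_pos: [0.4666, -0.0095, 0.0852]
ee_rot: [0.001, 3.132, 0.004]
force: [10.5, -0.3, -7.1]
width: 0.0174
```

Request:
apply_moves([
  {"linear":[-0.004,0,0],"delta_rot":[0,0,0],"claw":0.0},
  {"linear":[-0.005,0,0],"delta_rot":[0,0,0],"claw":0.0},
  {"linear":[-0.005,0,0],"delta_rot":[0,0,0],"claw":0.0},
  {"linear":[0,0,0],"delta_rot":[0,0,0],"claw":0.0},
])

```text
time: 24.85
tcp_pos: [0.4757, -0.01, 0.084]
ee_rot: [-0.0, -3.141, -0.0]
force: [0.4, 0.4, -2.0]
width: 0.0169
```

```bash
python3 -c "
from pl import *
st()
from wf import *
shot('20','scene')
k=.032
overlay('20','scene',160,250,190,310,6,[(box((.5025+.22-k,-.0095),.014,.014,.036,.082),(0,255,255)),(box((.5025+.029+.05,-.0095),.1,.046,.03,.036),(0,0,255))],'w20s')
"
```

```text
t 24.85 tcp [ 0.4757 -0.01    0.084 ] yawy 89.99 tilt 0.06 F [ 0.4  0.4 -2. ] M [-0.    0.06  0.02] w 0.0169 q [ 0.43  0.67 -0.69  2.06  0.7   0.66  0.84]
```

View pics/w20s.png

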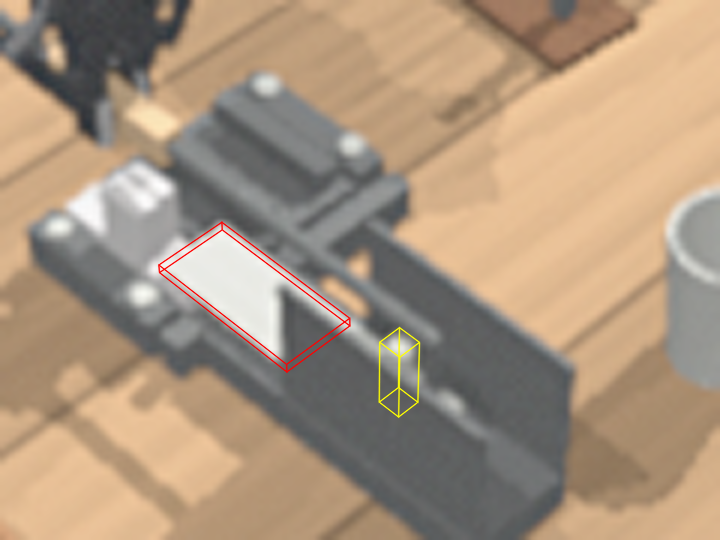

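The bolt matches the fully-home model and stopped hard against its end. I'll lift out and return the rod.

Request:
apply_moves([
  {"linear":[0,0,-0.008],"delta_rot":[0,0,0],"claw":0.0},
  {"linear":[0,0,-0.016],"delta_rot":[0,0,0],"claw":0.0},
  {"linear":[0,0,-0.024],"delta_rot":[0,0,0],"claw":0.0},
  {"linear":[0,0,-0.02],"delta_rot":[0,0,0],"claw":0.0},
  {"linear":[0,0,-0.012],"delta_rot":[0,0,0],"claw":0.0},
  {"linear":[0,0,-0.004],"delta_rot":[0,0,0],"claw":0.0},
  {"linear":[0,0,0],"delta_rot":[0,0,0],"claw":0.0},
])

```text
time: 25.48
tcp_pos: [0.4757, -0.0099, 0.1694]
ee_rot: [-0.0, 3.14, -0.001]
force: [0.1, 0.1, -4.2]
width: 0.0176
```

```bash
python3 -c "
from pl import *
st()
plan([((.429,.3105,.168),85.2,11,0)])
"
```

```text
t 25.48 tcp [ 0.4757 -0.0099  0.1694] yawy 90.01 tilt 0.09 F [ 0.1  0.1 -4.2] M [-0.03 -0.02  0.07] w 0.0176 q [ 0.53  0.55 -0.82  1.98  0.54  0.85  0.98]
{"linear": [0.0042, 0.0291, 0.0001], "delta_rot": [-0.0, 0.0001, 0.0076], "claw": 0} 
{"linear": [0.0045, 0.0291, 0.0001], "delta_rot": [-0.0, 0.0001, 0.0076], "claw": 0} 
{"linear": [0.0047, 0.0291, 0.0001], "delta_rot": [-0.0, 0.0001, 0.0076], "claw": 0} 
{"linear": [0.0049, 0.029, 0.0001], "delta_rot": [-0.0001, 0.0002, 0.0076], "claw": 0} 
{"linear": [0.0051, 0.029, 0.0001], "delta_rot": [-0.0, 0.0001, 0.0076], "claw": 0} 
{"linear": [0.0053, 0.029, 0.0001], "delta_rot": [-0.0001, 0.0002, 0.0076], "claw": 0} 
{"linear": [0.0056, 0.0289, 0.0001], "delta_rot": [-0.0, 0.0001, 0.0077], "claw": 0} 
{"linear": [0.0058, 0.0289, 0.0001], "delta_rot": [-0.0001, 0.0002, 0.0076], "claw": 0} 
{"linear": [0.006, 0.0288, 0.0001], "delta_rot": [-0.0, 0.0001, 0.0077], "claw": 0} 
{"linear": [0.0062, 0.0288, 0.0002], "delta_rot": [-0.0001, 0.0002, 0.0076], "claw": 0} 
{"linear": [0.0065, 0.0287, 0.0001], "delta_rot": [-0.0, 0.0001, 0.0077], "claw": 0}
```

Request:
apply_moves([
  {"linear":[0.0022,0.0145,0],"delta_rot":[0,0,0.0076],"claw":0.0},
  {"linear":[0.0045,0.029,0],"delta_rot":[0,0,0.0076],"claw":0.0},
  {"linear":[0.0047,0.029,0],"delta_rot":[0,0,0.0076],"claw":0.0},
  {"linear":[0.0049,0.029,0],"delta_rot":[0,0,0.0076],"claw":0.0},
  {"linear":[0.0051,0.029,0],"delta_rot":[0,0,0.0076],"claw":0.0},
  {"linear":[0.0053,0.029,0],"delta_rot":[0,0,0.0076],"claw":0.0},
  {"linear":[0.0056,0.029,0],"delta_rot":[0,0,0.0076],"claw":0.0},
  {"linear":[0.0058,0.029,0],"delta_rot":[0,0,0.0076],"claw":0.0},
  {"linear":[0.006,0.029,0],"delta_rot":[0,0,0.0076],"claw":0.0},
  {"linear":[0.0062,0.029,0],"delta_rot":[0,0,0.0076],"claw":0.0},
  {"linear":[0.0055,0.022,0],"delta_rot":[0,0,0.0076],"claw":0.0},
  {"linear":[0.003,0.0145,0],"delta_rot":[0,0,0],"claw":0.0},
])

```text
time: 26.48
tcp_pos: [0.4274, 0.3071, 0.1674]
ee_rot: [-0.125, -3.136, -0.001]
force: [-0.1, -0.0, -3.4]
width: 0.0173
```

Request:
apply_moves([
  {"linear":[0.001,0.006,0],"delta_rot":[0,0,0],"claw":0.0},
  {"linear":[0,0,0],"delta_rot":[0,0,0],"claw":0.0},
  {"linear":[0,0,0],"delta_rot":[0,0,0],"claw":0.0},
  {"linear":[0,0,0],"delta_rot":[0,0,0],"claw":0.0},
])

```text
time: 26.82
tcp_pos: [0.4296, 0.308, 0.1676]
ee_rot: [-0.135, -3.138, 0.005]
force: [0.2, -1.0, -3.5]
width: 0.0176
```

```bash
python3 -c "
from pl import *
st()
plan([((.429,.3105,.1),85.2,4,0)])
"
```

```text
t 26.82 tcp [0.4296 0.308  0.1676] yawy 85.09 tilt 0.17 F [ 0.2 -1.  -3.5] M [-0.    0.05 -0.04] w 0.0176 q [-0.19  0.61 -0.74  1.84  0.51  0.9   0.31]
{"linear": [0.0002, 0.0007, 0.0169], "delta_rot": [-0.0007, -0.0002, -0.0005], "claw": 0} 
{"linear": [0.0002, 0.0006, 0.0169], "delta_rot": [-0.0007, -0.0002, -0.0005], "claw": 0} 
{"linear": [0.0002, 0.0006, 0.0169], "delta_rot": [-0.0008, -0.0002, -0.0005], "claw": 0} 
{"linear": [0.0002, 0.0006, 0.0169], "delta_rot": [-0.0007, -0.0001, -0.0005], "claw": 0}
```

Request:
apply_moves([
  {"linear":[0.0002,0.0005,0.014],"delta_rot":[0,0,0],"claw":0.0},
  {"linear":[0.0002,0.0005,0.022],"delta_rot":[0,0,0],"claw":0.0},
  {"linear":[0.0002,0.0005,0.022],"delta_rot":[0,0,0],"claw":0.0},
  {"linear":[0,0.0005,0.012],"delta_rot":[0,0,0],"claw":0.0},
  {"linear":[0,0,0.006],"delta_rot":[0,0,0],"claw":0.0},
  {"linear":[0,0,0],"delta_rot":[0,0,0],"claw":0.0},
  {"linear":[0,0,0],"delta_rot":[0,0,0],"claw":0.0},
  {"linear":[0,0,0],"delta_rot":[0,0,0],"claw":0.0},
])

```text
time: 27.48
tcp_pos: [0.4295, 0.3129, 0.0935]
ee_rot: [0.132, 3.137, 0.003]
force: [0.0, -0.1, -3.4]
width: 0.0174
```

```bash
python3 -c "
from pl import *
st()
from wf import *
shot('21','scene')
p=cur()[0]
overlay('21','scene',100,185,235,325,8,rod(np.array((p[0]-.001,p[1]+.0005)),-4.8,p[2]+.019),'w21')
"
```

```text
t 27.48 tcp [0.4295 0.3129 0.0935] yawy 85.19 tilt 0.14 F [ 0.  -0.1 -3.4] M [-0.04  0.03  0.04] w 0.0174 q [-0.25  0.7  -0.66  1.9   0.62  0.75  0.22]
```

View pics/w21.png

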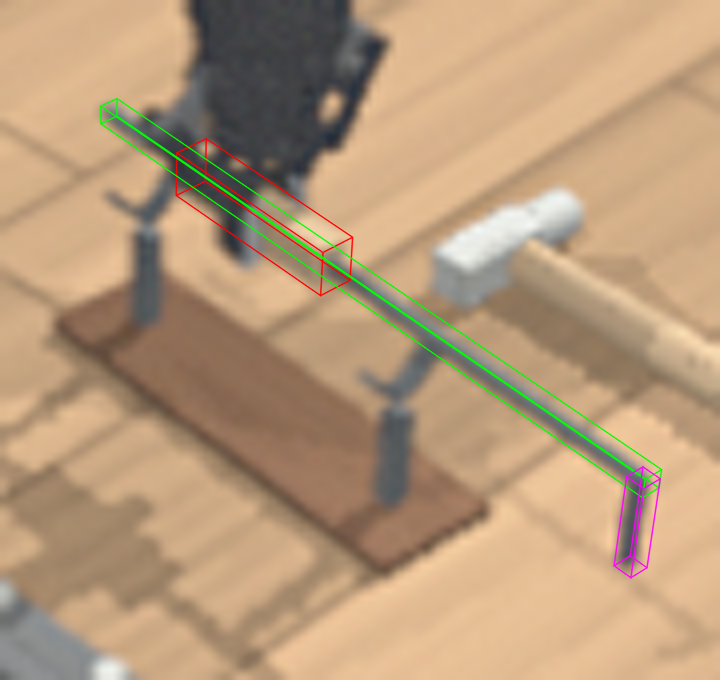

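Request:
apply_moves([
  {"linear":[0.0003,-0.0012,0.008],"delta_rot":[0,0,0],"claw":0.0},
  {"linear":[0,-0.0012,0.009],"delta_rot":[0,0,0],"claw":0.0},
  {"linear":[0,0,0.007],"delta_rot":[0,0,0],"claw":0.0},
  {"linear":[0,0,0.003],"delta_rot":[0,0,0],"claw":0.0},
  {"linear":[0,0,0],"delta_rot":[0,0,0],"claw":0.0},
  {"linear":[0,0,0],"delta_rot":[0,0,0],"claw":0.0},
])

```text
time: 28.03
tcp_pos: [0.4282, 0.31, 0.065]
ee_rot: [-0.131, -3.138, 0.0]
force: [0.1, 0.5, -2.5]
width: 0.0172
```

Request:
apply_moves([
  {"linear":[0,0,0.002],"delta_rot":[0,0,0],"claw":0.0},
  {"linear":[0,0,0.002],"delta_rot":[0,0,0],"claw":0.0},
  {"linear":[0,0,0],"delta_rot":[0,0,0],"claw":0.0},
])

```text
time: 28.28
tcp_pos: [0.4285, 0.3103, 0.0613]
ee_rot: [0.131, 3.138, 0.001]
force: [0.7, -0.0, -3.2]
width: 0.0171
```

Request:
apply_moves([
  {"linear":[-0.0004,0,0.001],"delta_rot":[0,0,0],"claw":0.0},
  {"linear":[0,0,0],"delta_rot":[0,0,0],"claw":0.0},
  {"linear":[0,0,0],"delta_rot":[0,0,0],"claw":0.0},
])

```text
time: 28.53
tcp_pos: [0.4288, 0.3105, 0.0607]
ee_rot: [0.131, 3.138, 0.002]
force: [-1.1, 1.1, -2.7]
width: 0.0172
```

Request:
apply_moves([
  {"linear":[0,0,0.0008],"delta_rot":[0,0,0],"claw":0.0},
  {"linear":[0,0,0],"delta_rot":[0,0,0],"claw":0.0},
])

```text
time: 28.7
tcp_pos: [0.4288, 0.3106, 0.0606]
ee_rot: [0.131, 3.138, 0.001]
force: [-2.4, -0.4, 5.0]
width: 0.0171
```

Seated (force reversed, same z as the original). Releasing.

Request:
apply_moves([
  {"linear":[0,0,0],"delta_rot":[0,0,0],"claw":0.03},
  {"linear":[0,0,0],"delta_rot":[0,0,0],"claw":0.04},
  {"linear":[0,0,0],"delta_rot":[0,0,0],"claw":0.05},
  {"linear":[0,0,0],"delta_rot":[0,0,0],"claw":0.05},
  {"linear":[0,0,-0.008],"delta_rot":[0,0,0],"claw":0.05},
  {"linear":[0,0,-0.02],"delta_rot":[0,0,0],"claw":0.05},
  {"linear":[0,0,-0.03],"delta_rot":[0,0,0],"claw":0.05},
  {"linear":[0,0,-0.035],"delta_rot":[0,0,0],"claw":0.05},
  {"linear":[0,0,-0.035],"delta_rot":[0,0,0],"claw":0.05},
  {"linear":[0,0,-0.02],"delta_rot":[0,0,0],"claw":0.05},
  {"linear":[0,0,-0.01],"delta_rot":[0,0,0],"claw":0.05},
  {"linear":[0,0,0],"delta_rot":[0,0,0],"claw":0.05},
])

```text
time: 29.7
tcp_pos: [0.4295, 0.311, 0.22]
ee_rot: [0.131, 3.135, 0.005]
force: [-0.4, 0.0, -0.2]
width: 0.0501
```

```bash
python3 -c "
from pl import *
st()
from shot import *
for n in ('scene','top'):
  a=shot('22',n)[0]; b=np.load(f'pics/{n}0.npz')['p']
  cv2.imwrite(f'pics/f_{n}.png',cv2.resize(a[:,:,::-1],(800,600),interpolation=cv2.INTER_CUBIC))
crop('22','scene',100,185,235,325,8)
a=np.load('pics/scene22.npz')['p'][100:185,235:325]; b=np.load('pics/scene0.npz')['p'][100:185,235:325]
cv2.imwrite('pics/cmp.png',cv2.resize(np.hstack([b,a])[:,:,::-1],None,fx=4.4,fy=4.4,interpolation=cv2.INTER_CUBIC))
"
```

```text
t 29.7 tcp [0.4295 0.311  0.22  ] yawy 85.2 tilt 0.29 F [-0.4  0.  -0.2] M [-0.03  0.02 -0.02] w 0.0501 q [-0.15  0.54 -0.79  1.77  0.45  1.01  0.37]
```

View pics/f_scene.png

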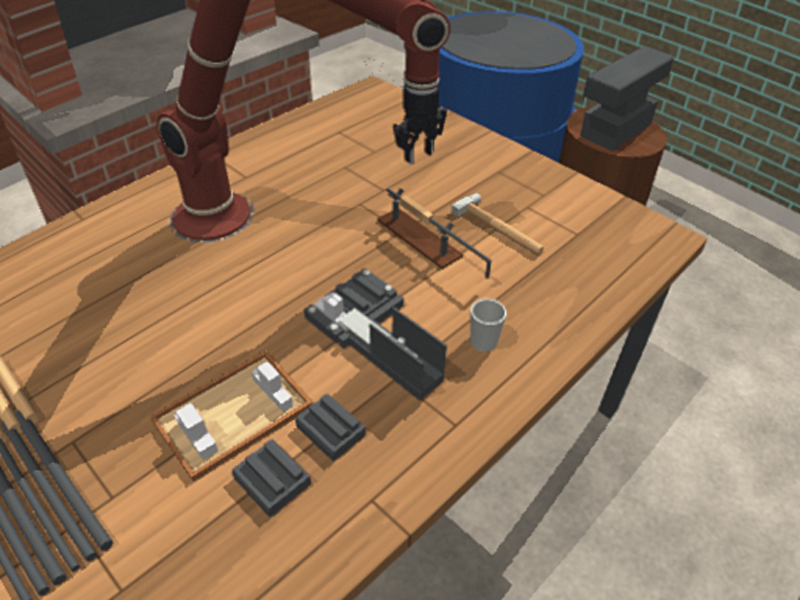

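View pics/f_top.png

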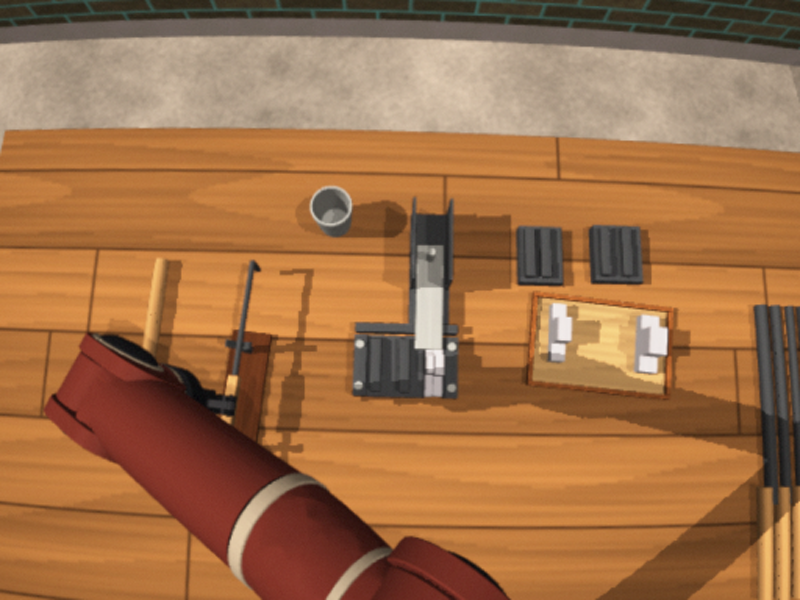

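View pics/cmp.png

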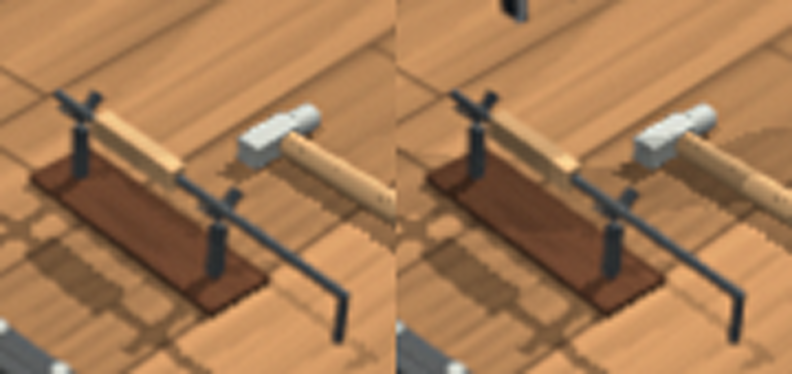

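The rod lies as it did at the start, and the hammer and tin have not moved. One last close check on the holder.

```bash
python3 -c "
from wf import *
crop('22','top',140,260,222,300,6,.6)
k=.032
b=[(box((.504,-.0255),.1,.016,0,.028),(0,0,255)),(box((.504,-.0105),.1,.012,0,.028),(0,255,0)),(box((.504+.029+.05,-.0095),.1,.046,.03,.036),(255,0,255))]
overlay('22','top',185,260,222,300,9,b,'w22t')
i=cams.camera_info('top'); z=np.load('pics/top22.npz'); Wn=cloud(i,z['d'])
P=Wn.reshape(-1,3); m=np.isfinite(P[:,0])&(P[:,0]>.46)&(P[:,0]<.48)&(P[:,1]>-.03)&(P[:,1]<-.008); print('foot top z',np.median(P[m][:,2])+.002)
m=np.isfinite(P[:,0])&(P[:,0]>.49)&(P[:,0]<.515)&(P[:,1]>-.03)&(P[:,1]<-.008)&(P[:,2]>.05); print('lug top',np.median(P[m][:,2])+.002,P[m].mean(0))
"
```

```text
foot top z 0.0275585609029092
lug top 0.06804570977152613 [ 0.50223058 -0.0190977   0.06589331]
```

View pics/w22t.png

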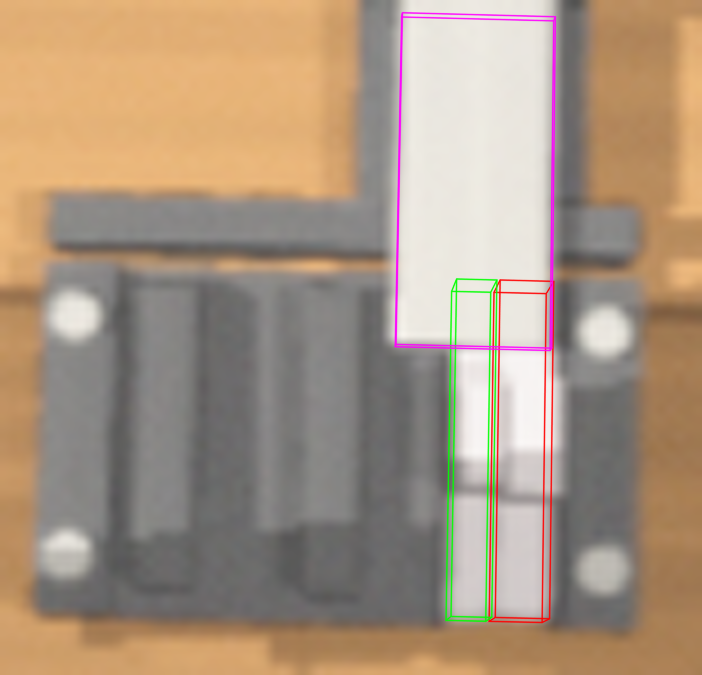

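```bash
python3 -c "
from plant import robot
print(robot.job_done())"
```

```text
the job is handed in; nothing more can be done
None
```

The job is done and handed in at about 30 s of the 72 s allowed; no verdict was reported.

- **Packers:** The two spare dies measured about 80 and 92 mm wide, so the 100 mm die is in the holder and the gap is 30 mm. I stood the 12 mm packer against the die and the 16 mm packer beside it. The 16 mm went in with no side contact. I touched the 12 mm to the die with about 3.5 N to find its face, and pressed it to the bench with about 22 N before letting go.
- **Keeper bolt:** I hooked the rod behind the pin and pulled at about 3 N until the bolt stopped hard; the force rose to about 10 N with no more movement. The hand and arm did not touch the bolt.
- **Rod:** It is back in both forks. The release pose matched the pickup pose to within 0.3 mm, and its picture looks the same as at the start.

**Last checks:**
- The packers' feet tops measured 27.6 mm (28 expected) and the lug tops 68.0 mm, so both are fully down.
- The packers' near ends sit about 2 mm inside the die's end, as they should when centred.
- The bolt's nose matches the fully-home position.
- The 24 and 32 mm packers still stand in the tray, and the hammer and tin look undisturbed.

**Disagreements:** The two cameras differed by 2–4 mm, worst around the tray. I corrected for this using where the gripper made contact. Closing on the rod's handle also pulled the arm about 4 mm sideways (5.5 N), so my camera estimate of the rod was off by that much.

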